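Take up the rod brake's slack through its adjusting slot

ROBOT

A 6-joint arm with a two-finger parallel gripper is mounted at the origin on the work surface. World frame = base frame: x ahead of the robot, y to its left, z up, the work surface at z = 0. Lengths are in m, angles in rad, forces in N, time in s.
With the tool pointing down it reaches from about 0.275 to 0.875 m from the base axis. Payload 12.5 kg.
Tool frame: the origin (TCP) lies midway between the tips of the shut fingers; the grasp point (between the pads) lies 19 mm behind it (ctrl.grip_point_offset is the distance from the TCP to the grasp point, in m); y points along the fingers, z is the direction in which the jaws open and shut, and the axes are right-handed (so a half turn about y gives the same grasp; the last joint's range is limited). The gripper opens to 85 mm and grips with 20 to 120 N. Pads are 22 mm wide; open, the fingers measure 114 mm over their backs; the gripper's body (76 mm by 85 mm) begins 54 mm behind the grasp point. The pads swing forward as they close: fully open they stand 13 mm farther back than shut.
Start: joints at [-1.189, 0.351, 1.652, -0, 1.139, -0.085], TCP at [0.248, -0.491, 0.231] pointing down, gripper open.
Joint ranges: [-2.75, 2.75], [-0.79, 2.1], [0.01, 2.65], [-1.57, 4.71], [0.07, 3.14], [-2.87, 2.87]. Speed limits (rad/s): [2.22, 2.22, 2.79, 3.14, 3.14, 3.14].

INTERFACE

Orientations are given as a 3x3 rotation matrix whose columns are the frame's x, y, z axes.
In Python, from station import telemetry, grab_frame, order, ctrl gives the robot as it stands.
- The arm moves only by the shell command python3 -m creep 'ROWS' [FORCE]. ROWS is text: rows parted by semicolons, each of 7 numbers parted by spaces: the shift along the tool's x, y, z in m, then the turn, a rotation vector about the tool's x, y, z in degrees, then the opening, from 0 (shut) to 1 (fully open). In form: x y z ax ay az claw; .... A call has exactly 10 rows; each row shifts and turns the pose as measured when the row begins, along the tool's axes as they then stand; what a row does not reach is not made up. A row lasts 1/10 s, in which the tool goes at most 50 mm and 8.59 degrees, less where a joint would pass 70% of its speed; a pose out of reach is approached as far as the arm can. A call with a gripper value outside its range is refused whole. The fingers move at their own pace and stop on an object; FORCE is the grip in N (left out, the last holds). Time passes only in rows, so rows that do not move let the fingers close, or fill a call up. It gives the time, the measured TCP pose, the force and the opening at its end, in the units of the state.
- telemetry.get_state(): the state, without advancing time (a new reading comes with each control period).
- grab_frame(name): name is "scene" or "top" or "wrist"; returns a dict with "img" (420x560x3 uint8, red, green, blue), "vfov" (degrees; the focal length in pixels is half the picture's height over the tangent of half this angle, whatever the lens; pixels are square), "cx", "cy" (the principal point, pixels), "position" and "orientation" of the camera in the world. Camera axes: x right, y up, looking along -z (the intrinsics and any distortion apply to the point x, -y, -z); pixel columns grow to the right and rows downward; lengths in m; the calibration is good to about 2 mm. A picture is of the moment at which its call begins. There is no depth.
- order.sign_off(): hands the job in, once; it reports no verdict.
The state is a dict: "t": time; "joints": joint angles; "qvel": joint speeds; "tau": joint torques, N m; "ee_pos": TCP position; "tcp_rot": TCP orientation; "force": force on the tool from outside, world axes, zero at the start; "wrist_torque": the same for the moment, N m; "finger_gap": finger opening in m.
Only numpy, scipy, OpenCV 4.12 (cv2) and the standard library are available. Lean on these libraries where they do the work, as an engineer would, in place of code of your own. Each camera call takes 0.05 s, during which the arm holds its last target.

TASK

Take the orange adjuster key from its stand, reach its blade through the slot in the brake housing and push the brass star wheel round in the direction of the red arrow, tooth by tooth, until you feel the brake shoe bear snugly on the cylinder's rod. Be gentle: do not force the wheel once the shoe bears, touch the shoe with nothing, and leave the other parts where they lie. Then stand the key back in its stand, fully down, and let go.

Things in the scene. Friction and masses are not known exactly. Their poses are not given: they have to be found in the camera images.
- unit: Rod-brake unit, bolted down. Origin on the bench under the middle of its housing; axes level, z up. Base plate 115 x 130 x 12 mm; on it a grey housing 46 mm (x) by 84 mm (y) with a flat aluminium cover, its top 94 mm above the bench, 5 mm thick, with a slot over the brass star wheel. A red arrow on the cover, beside the slot, points along the unit's +y.
- slot (a point): Middle of the slot's mouth, level with the cover's top (94 mm above the bench). The slot is 42 mm long along the unit's y and 14 mm wide along the unit's x. Axes as the unit's.
- axle (a point): Middle of the star wheel, inside the housing straight below the slot, 55 mm above the bench; axes as the unit's. The wheel turns about the unit's x: hub radius 18 mm, 8 straight radial teeth 6 mm thick, 14 mm wide, tip radius 30 mm (tips about 23 mm apart). Its angle is random and not measured: a blade lowered into the slot may land on a tooth or between two; then feel beside it.
- arrow (a point): Tip of the red arrow on the cover; axes as the unit's. Pushing a tooth at the wheel's top along +y drives the shoe out along +x, 5 mm per radian (4 mm per tooth). Friction of 0.12 N m holds the wheel where it is left: 4 to 7 N at the blade. Once the shoe bears, the push climbs fast; 10 to 12 N is snug. Over 18 N of push, or a 50 N knock of key on unit, is forcing it: lower the blade at 15 mm/s.
- shoe: Brake shoe, red, 36 mm wide, 34 mm high, with a 6 mm black lining, on a stem from the housing's +x side, 55 mm above the bench. Origin at its back on the stem's axis; lining face 14 mm further along x (the unit's x). Before it passes the steel rod (18 mm thick, along the unit's y, same height) of a bolted-down air cylinder. The gap to it starts at 5 to 15 mm and is not measured.
- key: Adjuster key, loose, 0.12 kg, 84 mm tall, upright, blade down. Origin at the middle of the blade's lower end, z up along the key. Steel blade 10 mm (x) by 6 mm (y), 38 mm long; above it (38 to 84 mm from its end) an orange handle 30 mm (x) by 22 mm (y). Grip the handle across its 22 mm, along the key's y, with the fingers above the blade, and push along that line.
- stand: Grey plastic block, bolted down, 80 (x) x 70 (y) x 45 mm high, with one through pocket in the middle of its top that holds the key. Origin under its middle, on the bench; axes level, z up.
- pocket (a point): Middle of the pocket's mouth on top of the stand, 45 mm above the bench. The pocket is 15 mm (stand's x) by 11 mm (stand's y), chamfered by 2 mm and deeper than the blade; a key that stands fully down rests with its handle's shoulder on the stand's top, so its origin is 38 mm below this point, and its x axis is along the stand's x (either way round).
- gauge: Bystander, loose: black pressure gauge on its back, 52 mm across, 27 mm high, brass stub. Origin under its middle.
- regulator: Bystander, loose: aluminium regulator block 45 x 45 mm with a red knob on top, 63 mm high. Origin under its middle.
- silencer: Bystander, loose: small black and brass fitting, 20 x 20 mm, 42 mm high. Origin under its middle.
Mind the look-alikes: they are no part of the job. Leave any green look-alike of the stand alone. There is more than one size of the key; the job needs the smaller.

How it is judged:
By the outcome, as a careful person would: the job done as asked, in the order asked, and still so for the second after the job is handed in, with the robot touching nothing.
It also fails if it takes over 67 s, if anything falls off the work surface, if the arm or the gripper's body presses on something with over 40 N, if the wrist force passes 120 N, or if a joint passes its speed limit or range.

## Working session

There is one attempt and no reset: what is moved stays moved. The work goes in short steps, Python scripts to look and compute and a shell command to move; the robot and the scene stay as the last step left them, time stands still between calls to the robot, and variables do not carry over. Pictures are saved under pics/ and viewed, and the job is handed in when it is done.

```bash
ls; mkdir -p pics; python3 - <<'E'
from station import telemetry, grab_frame, ctrl
import cv2, numpy as np, pickle
s=telemetry.get_state()
for k,v in s.items(): print(k,np.round(v,4).tolist())
print([a for a in dir(ctrl) if a[0]!='_'], ctrl.grip_point_offset)
fr={}
for n in ["scene","top","wrist"]:
    f=grab_frame(n); fr[n]=f
    cv2.imwrite(f"pics/{n}0.png",f["img"][:,:,::-1])
    print(n,{k:np.round(v,4).tolist() for k,v in f.items() if k!='img'})
pickle.dump(fr,open('fr0.pkl','wb'))
E
```

```text
pics
t 0.0
joints [-1.1886, 0.3513, 1.6524, 0.0001, 1.1391, -0.0846]
qvel [0.0008, 0.0015, -0.0016, 0.0015, 0.0005, -0.0011]
tau [-0.0014, -50.6106, -29.1403, -0.0002, 0.0046, 0.0]
ee_pos [0.2474, -0.4908, 0.2307]
tcp_rot [[-0.893, -0.0004, 0.45], [-0.45, 0.0012, -0.893], [-0.0001, -1.0, -0.0012]]
force [0.6386, 1.1373, 0.2329]
wrist_torque [-0.0317, 0.0164, 0.0263]
finger_gap 0.0852
['PlanningError', 'grip_point_offset'] 0.0187
scene {'vfov': 42.1562, 'cx': 278.6571, 'cy': 215.2862, 'position': [1.0962, 0.0792, 0.7465], 'orientation': [[0.1167, -0.7406, 0.6617], [0.9932, 0.0873, -0.0775], [-0.0003, 0.6663, 0.7457]]}
top {'vfov': 45.5457, 'cx': 277.5345, 'cy': 212.545, 'position': [0.3726, 0.1433, 0.9194], 'orientation': [[-0.0186, 0.9844, -0.1748], [-0.9997, -0.0205, -0.0094], [-0.0129, 0.1746, 0.9846]]}
wrist {'vfov': 71.6353, 'cx': 284.1744, 'cy': 213.1129, 'position': [0.3172, -0.4578, 0.3735], 'orientation': [[0.4497, 0.8527, 0.2658], [-0.8932, 0.4296, 0.1328], [-0.001, -0.2972, 0.9548]]}
```

View pics/scene0.png

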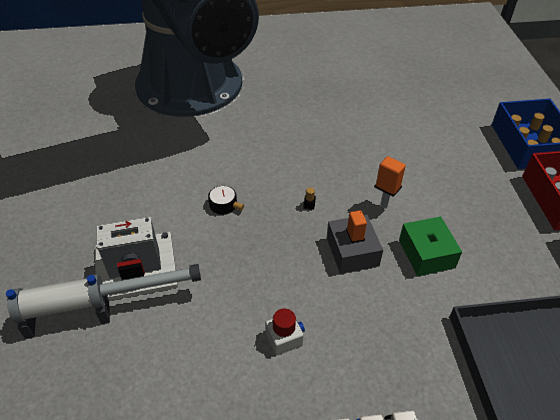

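View pics/top0.png

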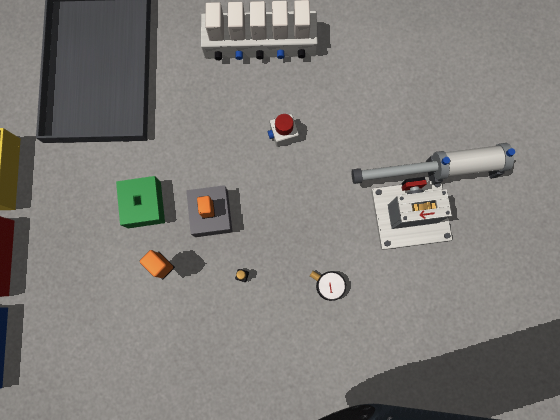

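View pics/wrist0.png

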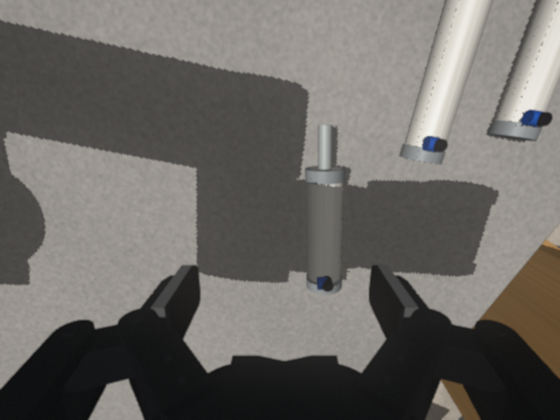

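The top view shows the grey stand with an orange key at (205,206), a second orange key leaning or standing at (155,264), the green stand at (140,201) and the unit at (415,210). I'll enlarge these to confirm.

```bash
python3 - <<'E'
import cv2
t=cv2.imread('pics/top0.png'); s=cv2.imread('pics/scene0.png')
cv2.imwrite('pics/ct1.png',cv2.resize(t[165:290,100:260],None,fx=5,fy=4.7,interpolation=cv2.INTER_CUBIC)[:590,:800])
cv2.imwrite('pics/ct2.png',cv2.resize(t[140:260,350:470],None,fx=5,fy=5,interpolation=cv2.INTER_CUBIC))
cv2.imwrite('pics/cs1.png',cv2.resize(s[145:280,310:470],None,fx=4.4,fy=4.4,interpolation=cv2.INTER_CUBIC))
cv2.imwrite('pics/cs2.png',cv2.resize(s[210:310,80:210],None,fx=6,fy=6,interpolation=cv2.INTER_CUBIC))
E
```

```text
(no output)
```

View pics/ct1.png

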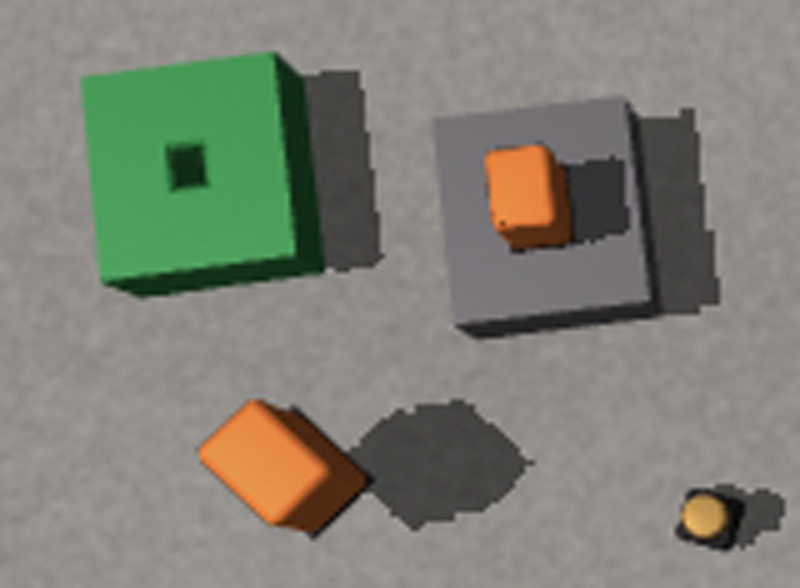

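View pics/ct2.png

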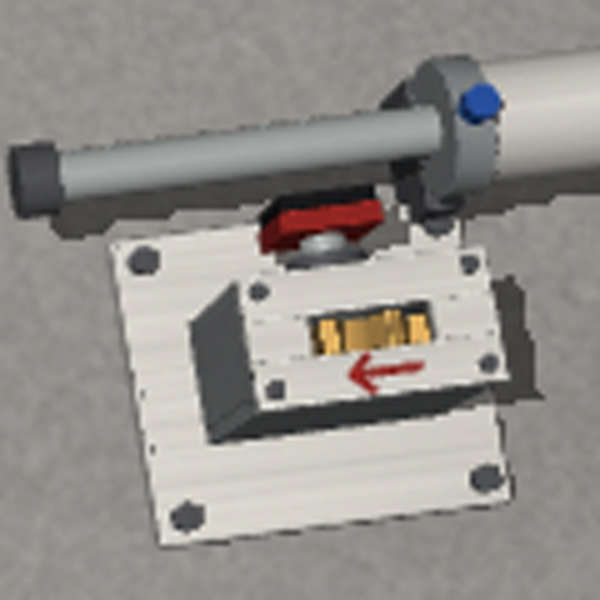

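View pics/cs1.png

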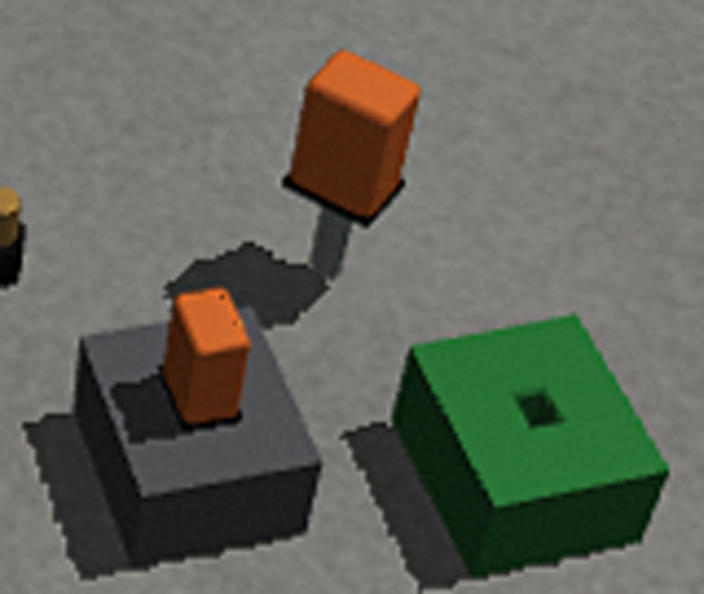

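View pics/cs2.png

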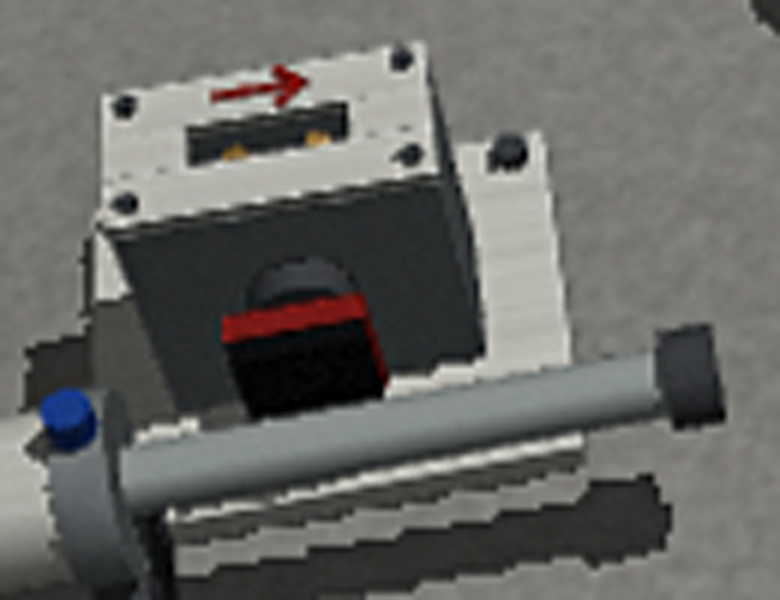

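The crops settle the two look-alikes. The smaller orange key stands in the grey stand (top (205,206), scene (357,226)). The larger one stands separately at top (155,264) and is not wanted, and the green stand is also left alone. The arrow points left in the top view, so unit +y is roughly world +y. Next I'll measure.

```bash
cat > h.py <<'E'
import numpy as np, cv2
def ray(f,uv):
    H=f["img"].shape[0]; fl=H/2/np.tan(np.radians(f["vfov"])/2)
    uv=np.atleast_2d(uv).astype(float)
    d=np.stack([(uv[:,0]-f["cx"])/fl,-(uv[:,1]-f["cy"])/fl,-np.ones(len(uv))],1)
    return np.array(f["position"]),d@np.array(f["orientation"]).T
def onz(f,uv,z):
    p,d=ray(f,uv); return p+d*((z-p[2])/d[:,2])[:,None]
def proj(f,P):
    H=f["img"].shape[0]; fl=H/2/np.tan(np.radians(f["vfov"])/2)
    c=(np.atleast_2d(P)-np.array(f["position"]))@np.array(f["orientation"])
    return np.stack([f["cx"]+fl*c[:,0]/-c[:,2], f["cy"]-fl*c[:,1]/-c[:,2]],1)
def biggest(mask,roi):
    m=np.zeros(mask.shape,np.uint8); x0,y0,x1,y1=roi
    m[y0:y1,x0:x1]=mask[y0:y1,x0:x1].astype(np.uint8)*255
    cs,_=cv2.findContours(m,cv2.RETR_EXTERNAL,cv2.CHAIN_APPROX_NONE)
    return max(cs,key=cv2.contourArea)
def rect(f,c,z):
    P=onz(f,c.reshape(-1,2),z)[:,:2]
    (x,y),(w,h),a=cv2.minAreaRect((P*1000).astype(np.float32))
    return np.round([x,y,w,h,a],1)
E
python3 - <<'E'
import pickle,numpy as np,cv2
from h import *
fr=pickle.load(open('fr0.pkl','rb'))
for n,rk,ru in [("top",(180,180,240,245),(350,140,470,260)),("scene",(320,205,390,280),(80,205,190,300))]:
    f=fr[n]; im=f["img"]; hsv=cv2.cvtColor(im,cv2.COLOR_RGB2HSV)
    h,s,v=[hsv[...,i].astype(int) for i in range(3)]
    org=(h>3)&(h<18)&(s>150)
    sub=v[rk[1]:rk[3],rk[0]:rk[2]][org[rk[1]:rk[3],rk[0]:rk[2]]]
    print(n,'orange v pct',np.percentile(sub,[5,25,50,75,95]))
    thr=(np.percentile(sub,5)+np.percentile(sub,95))/2
    print(' keytop',rect(f,biggest(org&(v>thr),rk),0.091), 'handle bottom mask', cv2.boundingRect(biggest(org,rk)))
    x0,y0,x1,y1=rk
    print(' v around stand', v[y0:y1:6,x0:x1:6].tolist())
    wh=(s<40)&(v>190)
    c=biggest(wh,ru); print(' white',cv2.boundingRect(c))
    red=((h<6)|(h>174))&(s>120)&(v>90)
    for c in cv2.findContours((red*255).astype(np.uint8)[ru[1]:ru[3],ru[0]:ru[2]],cv2.RETR_EXTERNAL,cv2.CHAIN_APPROX_NONE)[0]:
        if cv2.contourArea(c)>4:print(' red',cv2.contourArea(c),np.array(cv2.boundingRect(c))+[ru[0],ru[1],0,0])
E
```

```text
top orange v pct [ 76.  90. 227. 232. 232.]
 keytop [536.3 276.3  28.5  20.3   6.1] handle bottom mask (197, 196, 18, 22)
 v around stand [[140, 149, 148, 144, 146, 148, 146, 150, 149, 147], [147, 146, 144, 148, 145, 142, 131, 115, 151, 144], [148, 131, 117, 116, 116, 115, 115, 114, 67, 70], [144, 142, 118, 230, 232, 79, 116, 61, 43, 71], [149, 148, 119, 230, 232, 89, 53, 54, 34, 71], [148, 149, 120, 171, 232, 161, 54, 53, 41, 70], [139, 143, 122, 121, 89, 82, 52, 118, 78, 68], [147, 147, 123, 122, 121, 119, 119, 119, 118, 68], [145, 144, 124, 123, 122, 121, 119, 119, 118, 68], [140, 148, 47, 38, 40, 39, 89, 136, 141, 141], [142, 144, 145, 141, 140, 151, 145, 147, 143, 143]]
 white (372, 185, 80, 64)
 red 13.0 [420 211  14   8]
 red 62.5 [406 180  21   7]
scene orange v pct [ 56.    72.75  81.   203.   213.05]
 keytop [534.2 273.4  28.2  19.9   6.3] handle bottom mask (347, 210, 20, 32)
 v around stand [[125, 125, 126, 124, 126, 124, 44, 48, 50, 41, 95, 49], [121, 119, 119, 123, 128, 50, 169, 62, 48, 47, 50, 124], [127, 123, 129, 121, 124, 50, 203, 214, 67, 41, 124, 127], [125, 125, 83, 82, 81, 62, 210, 183, 84, 124, 126, 123], [121, 132, 86, 84, 83, 61, 83, 81, 81, 115, 120, 121], [116, 108, 19, 32, 30, 61, 78, 79, 84, 80, 126, 116], [43, 46, 25, 37, 34, 23, 0, 38, 84, 83, 122, 117], [49, 46, 21, 62, 83, 81, 83, 83, 81, 83, 81, 117], [39, 44, 29, 23, 82, 83, 85, 81, 25, 28, 27, 122], [126, 45, 44, 26, 29, 30, 31, 30, 29, 30, 20, 123], [126, 45, 46, 23, 31, 29, 31, 31, 33, 28, 125, 123], [121, 44, 49, 50, 28, 27, 68, 128, 121, 126, 126, 124], [122, 124, 128, 127, 126, 123, 119, 122, 126, 121, 122, 123]]
 white (145, 270, 18, 5)
 red 61.5 [117 259  24   8]
 red 13.0 [116 221  14   7]
```

```bash
python3 - <<'E'
import pickle,numpy as np,cv2
from h import *
fr=pickle.load(open('fr0.pkl','rb'))
for n,o,sc,slot,arrow,stand in [("top",(350,140),5,[(308,320),(432,300),(437,340),(315,357)],[(422,365),(350,378)],
      [np.array((433,118))/(5,4.7)+(100,165),np.array((622,97))/(5,4.7)+(100,165),np.array((653,302))/(5,4.7)+(100,165),np.array((458,324))/(5,4.7)+(100,165)]),
   ("scene",(80,210),6,[(187,128),(347,102),(350,142),(190,166)],[(212,98),(312,80)],
      [np.array(p)/4.4+(310,145) for p in [(80,338),(250,310),(320,463),(145,495)]])]:
    f=fr[n]
    S=onz(f,np.array(slot)/sc+o-0.4,0.094)*1000; A=onz(f,np.array(arrow)/sc+o-0.4,0.094)*1000
    print(n,'slot c',S.mean(0).round(1),'edges',np.linalg.norm(np.roll(S,-1,0)-S,axis=1).round(1))
    d=A[1]-A[0]; print(' arrow tip',A[1].round(1),'ang of +y',np.degrees(np.arctan2(-d[0],d[1])).round(1))
    for i in (0,2):
        e=S[(i+1)%4]-S[i]; print('  slot edge ang',np.degrees(np.arctan2(e[0],e[1])).round(1))
    T=onz(f,np.array(stand)-0.4,0.045)*1000
    print(' stand c',T.mean(0).round(1),'edges',np.linalg.norm(np.roll(T,-1,0)-T,axis=1).round(1),T.round(0).tolist())
s=0
E
```

```text
top slot c [526.1 -94.4  94. ] edges [42.3 13.7 41.3 12.7]
 arrow tip [509.7 -85.6  94. ] ang of +y 9.1
  slot edge ang 171.9
  slot edge ang -6.8
 stand c [536.5 275.6  45. ] edges [68.2 80.1 69.3 80.1] [[573.0, 315.0, 45.0], [580.0, 247.0, 45.0], [500.0, 236.0, 45.0], [493.0, 305.0, 45.0]]
scene slot c [523.8 -96.5  94. ] edges [41.2 14.1 40.8 13.3]
 arrow tip [506.1 -86.5  94. ] ang of +y 7.3
  slot edge ang -5.8
  slot edge ang 175.3
 stand c [533.3 273.   45. ] edges [69.2 78.3 67.8 78.9] [[498.0, 234.0, 45.0], [491.0, 303.0, 45.0], [569.0, 312.0, 45.0], [576.0, 244.0, 45.0]]
```

Both views agree within 3 mm. The stand and key centre is at about (535, 274) mm and turned about 6.5°, and its top measures 80×69 mm. The slot centre is at about (525, −95.5) mm at about 7°, and it measures 41×13.5 mm. All of this fits the given sizes, so I'm moving over the key.

```bash
python3 -m creep '-0.030 0 -0.032 0 6.8 0 1; -0.027 0 -0.035 0 6.8 0 1; -0.023 0 -0.038 0 6.8 0 1; -0.02 0 -0.04 0 0 0 1; -0.02 0 -0.04 0 0 0 1; -0.02 0 -0.04 0 0 0 1; -0.02 0 -0.04 0 0 0 1; -0.02 0 -0.04 0 0 0 1; -0.02 0 -0.04 0 0 0 1; -0.02 0 -0.04 0 0 0 1' 60; python3 -c "
from station import telemetry as t
import numpy as np
print(np.round(t.get_state()['tcp_rot'],3).tolist())"
```

```text
t: 1.15
ee_pos: [0.402, -0.0605, 0.2298]
tcp_rot: [[-0.996, 0.0, 0.087], [-0.087, 0.001, -0.996], [-0.0, -1.0, -0.001]]
force: [0.2, -0.9, 0.2]
finger_gap: 0.0852
[[-0.996, 0.0, 0.087], [-0.087, 0.001, -0.996], [-0.0, -1.0, -0.001]]
```

```bash
python3 -m creep '-0.018 0.004 -0.036 0 -1.5 0 1; -0.018 0.004 -0.036 0 0 0 1; -0.018 0.004 -0.036 0 0 0 1; -0.018 0.004 -0.036 0 0 0 1; -0.018 0.004 -0.036 0 0 0 1; -0.018 0.004 -0.036 0 0 0 1; -0.018 0.004 -0.036 0 0 0 1; -0.018 0.004 -0.036 0 0 0 1; -0.016 0.004 -0.032 0 0 0 1; 0 0 0 0 0 0 1' 60; cat > snap.py <<'E'
import sys,pickle,cv2
from station import grab_frame,telemetry
import numpy as np
n=sys.argv[1]; cam=sys.argv[2] if len(sys.argv)>2 else 'wrist'
f=grab_frame(cam); pickle.dump(f,open(n+'.pkl','wb')); cv2.imwrite(f'pics/{n}.png',f['img'][:,:,::-1])
print(np.round(f['position'],4).tolist(), np.round(telemetry.get_state()['tcp_rot'],4).tolist())
E
python3 snap.py w1
```

```text
t: 2.15
ee_pos: [0.5275, 0.2958, 0.1913]
tcp_rot: [[-0.993, 0.0, 0.12], [-0.12, 0.0, -0.993], [-0.0, -1.0, -0.0]]
force: [-1.2, -1.1, 0.0]
finger_gap: 0.0854
[0.6047, 0.3039, 0.334] [[-0.9928, -0.0002, 0.1196], [-0.1196, -0.0004, -0.9928], [0.0003, -1.0, 0.0004]]
```

View pics/w1.png

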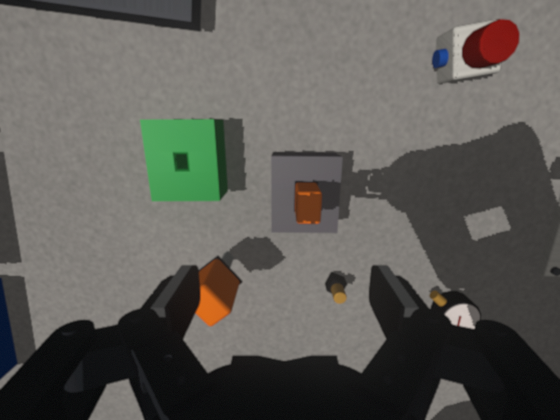

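The wrist view shows the grey stand at (307,192) with the small key at (307,203), and the big key at (215,290), near the left finger. I'll measure the key from this view.

```bash
python3 - <<'E'
import pickle,numpy as np,cv2
from h import *
f=pickle.load(open('w1.pkl','rb')); im=f["img"]
cv2.imwrite('pics/w1c.png',cv2.resize(im[140:240,260:360,::-1],None,fx=6,fy=6,interpolation=cv2.INTER_CUBIC))
hsv=cv2.cvtColor(im,cv2.COLOR_RGB2HSV); h,s,v=[hsv[...,i].astype(int) for i in range(3)]
org=(h>3)&(h<18)&(s>150)
print(np.percentile(v[170:230,285:330][org[170:230,285:330]],[5,25,50,75,95]))
c=biggest(org,(285,170,330,230)); print(cv2.boundingRect(c))
st=(s<40)&(v>85)&(v<125)
fr=pickle.load(open('fr0.pkl','rb'))
b=onz(fr['top'],[(155,264)],0.11)[0]; print('bigkey',b)
E
```

```text
[ 84.  99. 106. 107. 158.]
(295, 183, 27, 41)
bigkey [0.43582829 0.35099692 0.11      ]
```

View pics/w1c.png

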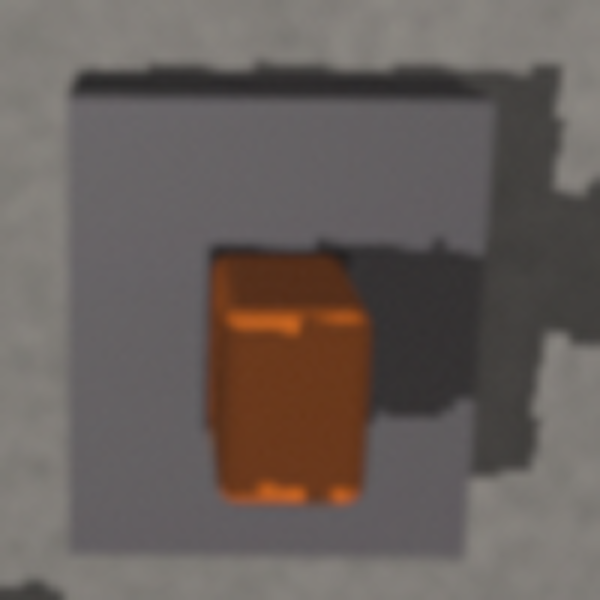

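```bash
python3 - <<'E'
import pickle,numpy as np
from h import *
f=pickle.load(open('w1.pkl','rb'))
for nm,c,z in [('key',[(221,310),(370,310),(362,505),(222,503)],.091),('stand',[(72,97),(492,100),(466,553),(70,553)],.045)]:
    P=onz(f,np.array(c)/6+(260,140)-0.4,z)[:,:2]*1000
    e=np.roll(P,-1,0)-P
    print(nm,P.mean(0).round(1),np.linalg.norm(e,axis=1).round(1),np.degrees(np.arctan2(e[:,1],e[:,0])).round(1))
E
```

```text
key [537.2 274.4] [21.2 29.4 20.6 29.1] [ -83.1 -173.3   96.     7.9]
stand [537.  273.9] [68.6 79.1 70.  79.6] [ -83.5 -173.1   96.9    5.9]
```

```bash
python3 -m creep '-0.003 0.005 0.011 0 0 0 0.6; -0.003 0.015 0.011 0 0 0 0.6; 0 0.02 0 0 0 0 0.6; 0 0.02 0 0 0 0 0.6; 0 0.02 0 0 0 0 0.6; 0 0.018 0 0 0 0 0.6; 0 0.012 0 0 0 0 0.6; 0 0.006 0 0 0 0 0.6; 0 0 0 0 0 0 0.6; 0 0 0 0 0 0 0.6' 60;python3 snap.py w2
```

```text
t: 3.2
ee_pos: [0.5367, 0.2582, 0.0723]
tcp_rot: [[-0.994, 0.001, 0.11], [-0.11, -0.002, -0.994], [-0.0, -1.0, 0.002]]
force: [0.3, 0.6, -0.1]
finger_gap: 0.0513
[0.614, 0.2659, 0.215] [[-0.9939, 0.0008, 0.1106], [-0.1106, -0.0017, -0.9939], [-0.0006, -1.0, 0.0017]]
```

View pics/w2.png

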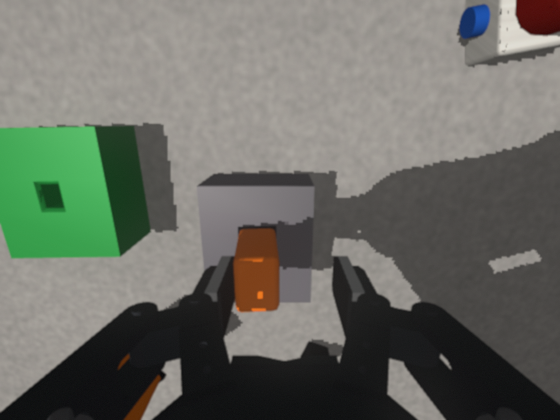

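The left finger is close to the key at (235,280), so I overshot in y by about 16 mm. I'll correct that gently before going lower.

```bash
python3 -m creep '0 0 -0.003 0 0 0 0.6; 0 0 -0.004 0 0.5 0 0.6; -0.001 0 -0.004 0 0 0 0.6; 0 0 -0.003 0 0 0 0.6; 0 0 -0.002 0 0 0 0.6; 0 0 0 0 0 0 0.6; 0 0.007 0 0 0 0 0.6; 0 0.007 0 0 0 0 0.6; 0 0.004 0 0 0 0 0.6; 0 0 0 0 0 0 0.6' 60
```

```text
t: 4.25
ee_pos: [0.5365, 0.2763, 0.0542]
tcp_rot: [[-0.995, 0.003, 0.102], [-0.102, -0.001, -0.995], [-0.003, -1.0, 0.001]]
force: [-0.6, -0.1, 0.5]
finger_gap: 0.0515
```

```bash
python3 -m creep '0 0 0.001 0 -0.7 0 0.6; 0 0 0 0 0 0 0.5; 0 0 0 0 0 0 0.3; 0 0 0 0 0 0 0.2; 0 0 0 0 0 0 0.1; 0 0 0 0 0 0 0.1; 0 0 0 0 0 0 0; 0 0 0 0 0 0 0; 0 0 0 0 0 0 0; 0 0 0 0 0 0 0' 100; python3 snap.py w3
```

```text
t: 5.25
ee_pos: [0.5367, 0.275, 0.0544]
tcp_rot: [[-0.993, 0.003, 0.115], [-0.115, -0.001, -0.993], [-0.003, -1.0, 0.002]]
force: [-0.2, 0.1, -1.2]
finger_gap: 0.0209
[0.6136, 0.2829, 0.1973] [[-0.9933, 0.003, 0.1152], [-0.1152, -0.0011, -0.9933], [-0.0028, -1.0, 0.0015]]
```

View pics/w3.png

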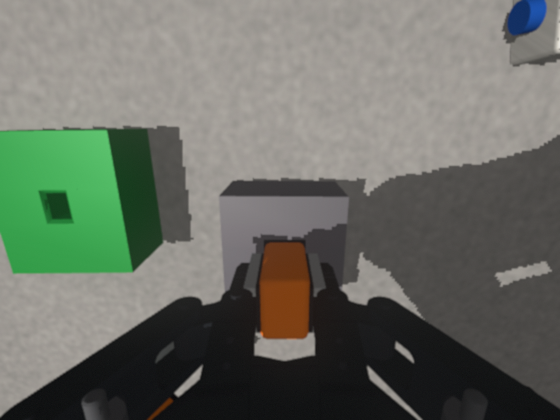

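The key is gripped at a gap of 20.9 mm, centred between the fingers at (285,290), with the tip 47.4 mm below the TCP. Now I lift and carry.

```bash
python3 -m creep '0 -0.01 0 0 0 0 0; 0 -0.02 0 0 0 0 0; 0 -0.028 0 0 0 0 0; 0 -0.03 0 0 0 0 0; 0 -0.028 0 0 0 0 0; 0.003 -0.02 0.01 0 0 0 0; 0.007 -0.005 0.025 0 0 0 0; 0.01 0 0.036 0 0 0 0; 0.01 0 0.036 0 0 0 0; 0.01 0 0.036 0 0 0 0' 100
```

```text
t: 6.3
ee_pos: [0.5123, 0.1276, 0.2076]
tcp_rot: [[-0.993, 0.008, 0.121], [-0.121, 0.0, -0.993], [-0.007, -1.0, 0.001]]
force: [0.0, -0.1, -1.2]
finger_gap: 0.021
```

```bash
python3 -m creep '0.01 0 0.036 0 0 0 0; 0.01 0 0.036 0 0 0 0; 0.01 0 0.036 0 0 0 0; 0.01 0 0.036 0 0 0 0; 0.008 0 0.03 0 0 0 0; 0.004 0 0.015 0 0 0 0; 0.002 0 0.008 0 0 0 0; 0 0 0 0 0 0 0; 0 0 0 0 0 0 0; 0 0 0 0 0 0 0' 100; python3 snap.py w4
```

```text
t: 7.3
ee_pos: [0.4795, -0.0845, 0.2137]
tcp_rot: [[-0.993, 0.014, 0.118], [-0.118, -0.001, -0.993], [-0.014, -1.0, 0.002]]
force: [0.3, 0.3, -2.1]
finger_gap: 0.021
[0.5548, -0.0764, 0.3574] [[-0.9929, 0.0142, 0.1182], [-0.1182, -0.0007, -0.993], [-0.014, -0.9999, 0.0024]]
```

View pics/w4.png

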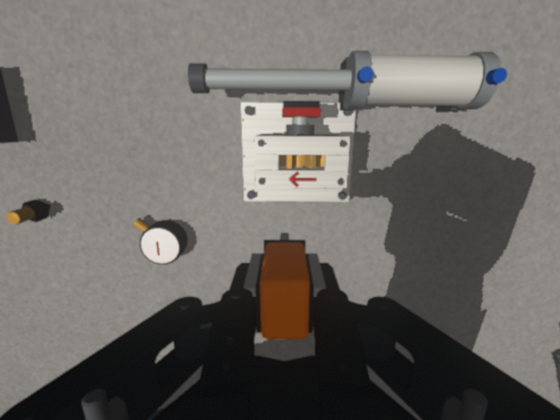

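The wrist view shows the unit, with the slot at (302,162), the arrow tip at (290,179) and the rod above it. I'll measure the slot and the wheel.

```bash
python3 - <<'E'
import pickle,numpy as np,cv2
from h import *
f=pickle.load(open('w4.pkl','rb')); im=f["img"]
cv2.imwrite('pics/w4c.png',cv2.resize(im[90:210,235:365,::-1],None,fx=6,fy=5,interpolation=cv2.INTER_CUBIC)[:600])
E
```

```text
(no output)
```

View pics/w4c.png

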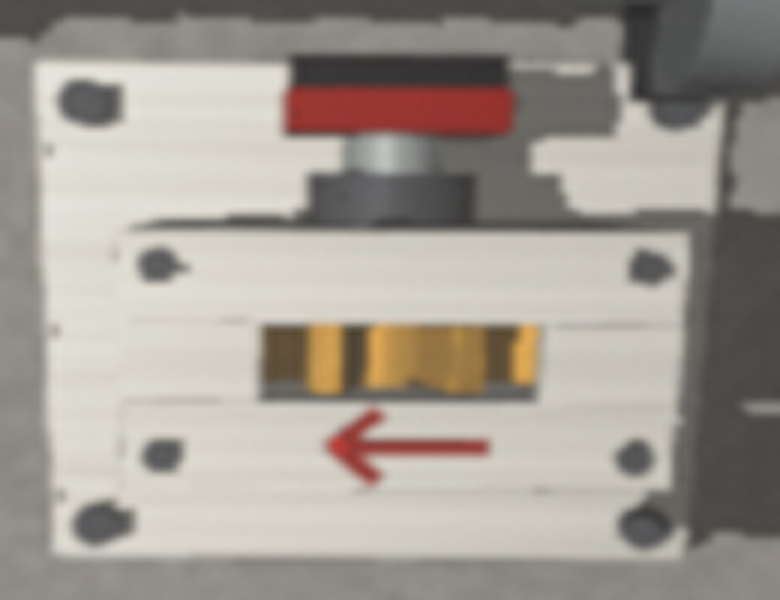

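```bash
python3 - <<'E'
import pickle,numpy as np,cv2
from h import *
f=pickle.load(open('w4.pkl','rb')); im=f["img"]
cv2.imwrite('pics/w4d.png',cv2.resize(im[150:174,275:329,::-1],None,fx=14,fy=14,interpolation=cv2.INTER_NEAREST))
S=onz(f,np.array([(261,325),(540,323),(537,401),(259,401)])/(6,5)+(235,90)-0.4,.094)*1000
print(S.mean(0).round(1)); e=np.roll(S,-1,0)-S; print(np.linalg.norm(e,axis=1).round(1),np.degrees(np.arctan2(e[:,1],e[:,0])).round(1))
A=onz(f,np.array([(490,447),(325,445)])/(6,5)+(235,90)-0.4,.094)*1000; print(A.round(1),np.degrees(np.arctan2(*(A[1]-A[0])[[1,0]])))
C=onz(f,np.array([(118,232),(690,232),(672,490),(122,490)])/(6,5)+(235,90)-0.4,.094)*1000; print('cover',C.mean(0).round(1));e=np.roll(C,-1,0)-C; print(np.linalg.norm(e,axis=1).round(1),np.degrees(np.arctan2(e[:,1],e[:,0])).round(1))
E
```

```text
[526.6 -95.8  94. ]
[41.4 13.9 41.9 13.5] [ -82.8 -172.9   96.7    5.1]
[[ 513.1 -111.5   94. ]
 [ 510.5  -86.6   94. ]] 95.88767551856377
cover [526.4 -96.   94. ]
[83.5 45.9 84.4 45.9] [ -83.3 -173.    96.7    5.8]
```

View pics/w4d.png

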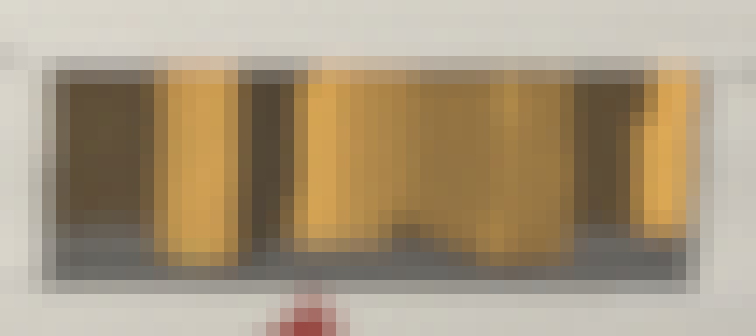

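Slot centre is (526.5, −95.9) mm at an angle of 6.7°, and the cover measures 84×46 mm, all as specified. Inside the slot, two teeth stand near y = +11 and −11 mm, so the slot's centre is over a gap. I'll move above it, untilt the tool and descend part way.

```bash
python3 -m creep '-0.006 0 0.002 0 0 -0.4 0; -0.01 0 0.004 0 0 -0.4 0; -0.012 0 0.005 0 0 0 0; -0.01 0.005 0.004 0 0 0 0; -0.006 0.01 0.002 0 0 0 0; -0.001 0.012 0 0 0 0 0; 0 0.012 0 0 0 0 0; 0 0.008 0 0 0 0 0; 0 0 0 0 0 0 0; 0 0 0 0 0 0 0' 100; python3 snap.py w5; python3 - <<'E'
from station import telemetry
import numpy as np
s=telemetry.get_state(); p=s['ee_pos']; R=np.array(s['tcp_rot']); a=np.radians(6.7)
d=p[:2]-np.array([.5265,-.0959]); ux=np.array([np.cos(a),np.sin(a)]); uy=np.array([-ux[1],ux[0]])
print('unit x,y mm',(d@ux*1000).round(1),(d@uy*1000).round(1),'tipz',(p[2]-.0474)*1000, 'yaw',np.degrees(np.arctan2(R[0,2],-R[1,2])), R[:,1].round(4))
E
```

```text
t: 8.35
ee_pos: [0.5283, -0.0934, 0.1607]
tcp_rot: [[-0.992, -0.005, 0.122], [-0.122, -0.001, -0.993], [0.005, -1.0, 0.001]]
force: [0.2, -0.1, -1.1]
finger_gap: 0.0208
[0.6063, -0.0849, 0.3029] [[-0.9925, -0.0053, 0.1222], [-0.1222, -0.0013, -0.9925], [0.0054, -1.0, 0.0007]]
unit x,y mm 2.1 2.3 tipz 113.34317603766445 yaw 7.016594589277443 [-0.0053 -0.0013 -1.    ]
```

View pics/w5.png

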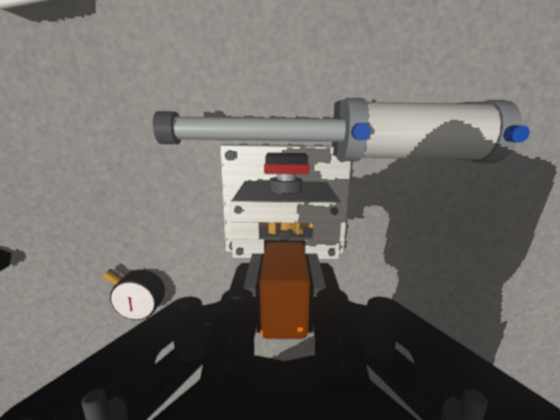

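```bash
cat > st.py <<'E'
from station import telemetry
import numpy as np
s=telemetry.get_state(); p=s['ee_pos']; R=np.array(s['tcp_rot']); a=np.radians(6.7)
d=np.array(p[:2])-np.array([.5265,-.0959]); ux=np.array([np.cos(a),np.sin(a)]); uy=np.array([-ux[1],ux[0]])
F=np.array(s['force']); 
tip=d-R[:2,1]*0+R[:2,1]*.047
print('TCP ux,uy mm',(d@ux*1000).round(1),(d@uy*1000).round(1),'tip ux,uy',(tip@ux*1000).round(1),(tip@uy*1000).round(1),'tipz',round((p[2]-.0474)*1000,1), 'yaw',np.degrees(np.arctan2(R[0,2],-R[1,2])).round(2), R[:,1].round(4),'F ux uy z',(F[:2]@ux).round(2),(F[:2]@uy).round(2),F[2].round(2),'qv',np.abs(s['qvel']).max().round(4),'T',np.round(s['wrist_torque'],2))
E
python3 -m creep '0.001 0.001 0.001 0 0 0.3 0; 0.001 0.0025 0.001 0 0 0 0; 0 0.0025 0 0 0 0 0; 0 0.0025 0 0 0 0 0; 0 0.0025 0 0 0 0 0; 0 0.002 0 0 0 0 0; 0 0 0 0 0 0 0; 0 0 0 0 0 0 0; 0 0 0 0 0 0 0; 0 0 0 0 0 0 0' 100; python3 st.py
```

```text
t: 9.4
ee_pos: [0.527, -0.0961, 0.1481]
tcp_rot: [[-0.993, 0.003, 0.122], [-0.122, -0.001, -0.993], [-0.003, -1.0, 0.002]]
force: [0.0, 0.2, -1.2]
finger_gap: 0.0211
TCP ux,uy mm 0.5 -0.2 tip ux,uy 0.6 -0.3 tipz 100.7 yaw 7.01 [ 0.003  -0.0014 -1.    ] F ux uy z 0.06 0.15 -1.21 qv 0.0021 T [ 0.03 -0.06 -0.04]
```

```bash
python3 -m creep '0 0.0014 0 0 0 0 0; 0 0.0014 0 0 0 0 0; 0 0.0014 0 0 0 0 0; 0 0.0014 0 0 0 0 0; 0 0.0014 0 0 0 0 0; 0 0.0014 0 0 0 0 0; 0 0.0014 0 0 0 0 0; 0 0.0014 0 0 0 0 0; 0 0.0014 0 0 0 0 0; 0 0.0014 0 0 0 0 0' 100; python3 st.py
```

```text
t: 10.4
ee_pos: [0.5271, -0.0961, 0.133]
tcp_rot: [[-0.993, 0.003, 0.122], [-0.122, -0.001, -0.993], [-0.003, -1.0, 0.002]]
force: [-0.4, 0.1, -1.1]
finger_gap: 0.0212
TCP ux,uy mm 0.6 -0.3 tip ux,uy 0.7 -0.4 tipz 85.6 yaw 7.01 [ 0.0033 -0.0015 -1.    ] F ux uy z -0.33 0.17 -1.12 qv 0.0318 T [ 0.01 -0.   -0.02]
```

```bash
python3 -m creep '0 0.0012 0 0 0 0 0; 0 0.0012 0 0 0 0 0; 0 0.0012 0 0 0 0 0; 0 0.0012 0 0 0 0 0; 0 0.0012 0 0 0 0 0; 0 0.0012 0 0 0 0 0; 0 0.0008 0 0 0 0 0; 0 0 -0.0005 0 0 0 0; 0 0 -0.001 0 0 0 0; 0 0 -0.001 0 0 0 0' 100; python3 st.py
```

```text
t: 11.4
ee_pos: [0.5268, -0.0935, 0.1242]
tcp_rot: [[-0.993, 0.003, 0.122], [-0.122, -0.001, -0.993], [-0.003, -1.0, 0.002]]
force: [0.6, 0.2, -1.9]
finger_gap: 0.0206
TCP ux,uy mm 0.6 2.3 tip ux,uy 0.7 2.2 tipz 76.8 yaw 7.01 [ 0.0032 -0.0014 -1.    ] F ux uy z 0.63 0.16 -1.86 qv 0.0193 T [-0.05  0.02 -0.08]
```

```bash
python3 -m creep '0 0 -0.001 0 0 0 0; 0 0 -0.001 0 0 0 0; 0 0 -0.001 0 0 0 0; 0 0 -0.001 0 0 0 0; 0 0 -0.001 0 0 0 0; 0 0 -0.001 0 0 0 0; 0 0 -0.001 0 0 0 0; 0 0 -0.001 0 0 0 0; 0 0 -0.001 0 0 0 0; 0 0 -0.001 0 0 0 0' 100; python3 st.py; python3 snap.py w6
```

```text
t: 12.4
ee_pos: [0.5267, -0.0885, 0.1249]
tcp_rot: [[-0.992, 0.007, 0.125], [-0.125, -0.013, -0.992], [-0.005, -1.0, 0.013]]
force: [-0.1, -5.6, -2.1]
finger_gap: 0.0208
TCP ux,uy mm 1.1 7.4 tip ux,uy 1.3 6.7 tipz 77.5 yaw 7.17 [ 0.007  -0.0126 -0.9999] F ux uy z -0.79 -5.52 -2.13 qv 0.0193 T [-1.19 -0.    0.01]
[0.603, -0.0782, 0.268] [[-0.9921, 0.007, 0.1249], [-0.125, -0.0126, -0.9921], [-0.0054, -0.9999, 0.0134]]
```

View pics/w6.png

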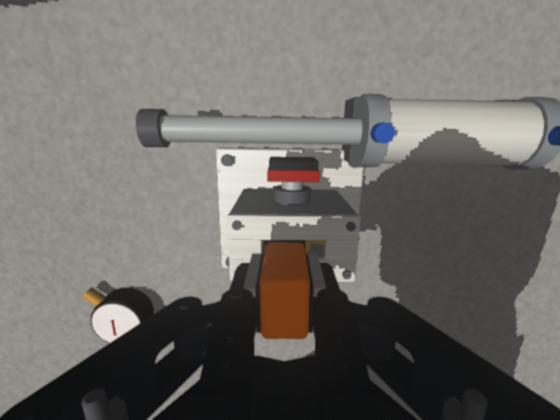

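The push reads 5.5 N, which is just the wheel's friction. The arm yields about half of each step and tilts a little. I'll finish this short stroke while correcting the tilt, then lift clear of the teeth.

```bash
python3 -m creep '0 0.0003 -0.002 -0.3 0 0 0; 0 0.0003 -0.002 -0.3 0 0 0; 0 0.0003 -0.002 -0.3 0 0 0; 0 0.0003 -0.002 -0.3 0 0 0; 0 0 0.001 0 0 0.3 0; 0.001 -0.002 0 0 0 0 0; 0 -0.003 0 0 0 0 0; 0 -0.003 0 0 0 0 0; 0 -0.002 0 0 0 0 0; 0 0 0.002 0 0 0 0' 100; python3 st.py
```

```text
t: 13.45
ee_pos: [0.5258, -0.0857, 0.1356]
tcp_rot: [[-0.992, 0.013, 0.126], [-0.126, 0.005, -0.992], [-0.013, -1.0, -0.003]]
force: [-0.3, -0.3, -1.5]
finger_gap: 0.0208
TCP ux,uy mm 0.4 10.2 tip ux,uy 1.1 10.3 tipz 88.2 yaw 7.25 [ 0.013   0.0046 -0.9999] F ux uy z -0.3 -0.29 -1.49 qv 0.0408 T [0.   0.05 0.  ]
```

```bash
python3 -m creep '0 0 0.003 0 0 -0.35 0; 0 0 0.005 0 0 -0.35 0; 0 0 0.005 0 0 0 0; 0 0 0.004 0 0 0 0; 0 0 0.003 0 0 0 0; 0 0 0.001 0 0 0 0; 0 0 0 0 0 0 0; 0 0.0005 0 0 0 0 0; 0 0.001 0 0 0 0 0; 0 0.0012 0 0 0 0 0' 100; python3 st.py
```

```text
t: 14.45
ee_pos: [0.5286, -0.1089, 0.1324]
tcp_rot: [[-0.992, -0.001, 0.126], [-0.126, 0.003, -0.992], [0.0, -1.0, -0.003]]
force: [-0.5, 0.0, -1.4]
finger_gap: 0.021
TCP ux,uy mm 0.6 -13.1 tip ux,uy 0.6 -13.0 tipz 85.0 yaw 7.21 [-6.e-04  3.e-03 -1.e+00] F ux uy z -0.51 0.1 -1.41 qv 0.0267 T [0.02 0.05 0.02]
```

```bash
python3 -m creep '0 0.0013 0 0 0 0 0; 0 0.0013 0 0 0 0 0; 0 0.0013 0 0 0 0 0; 0 0.0013 0 0 0 0 0; 0 0.0013 0 0 0 0 0; 0 0.0013 0 0 0 0 0; 0 0.0008 0 0 0 0 0; 0 0 -0.001 0 0 0 0; 0 0 -0.0015 0 0 0 0; 0 0 -0.0015 0 0 0 0' 100; python3 st.py
```

```text
t: 15.45
ee_pos: [0.5279, -0.1044, 0.1227]
tcp_rot: [[-0.992, -0.001, 0.126], [-0.126, 0.003, -0.992], [0.001, -1.0, -0.003]]
force: [-0.2, -0.5, -1.1]
finger_gap: 0.0212
TCP ux,uy mm 0.4 -8.6 tip ux,uy 0.4 -8.4 tipz 75.3 yaw 7.23 [-0.0011  0.0031 -1.    ] F ux uy z -0.28 -0.5 -1.1 qv 0.0272 T [-0.03  0.02  0.01]
```

```bash
python3 -m creep '0 0 -0.0016 0 0 0 0; 0 0.0001 -0.0016 -0.1 0 0 0; 0 0.0001 -0.0016 -0.1 0 0 0; 0 0.0001 -0.0016 -0.1 0 0 0; 0 0.0001 -0.0016 -0.1 0 0 0; 0 0.0001 -0.0016 -0.1 0 0 0; 0 0.0001 -0.0016 -0.1 0 0 0; 0 0.0001 -0.0016 -0.1 0 0 0; 0 0.0001 -0.0016 -0.1 0 0 0; 0 0.0001 -0.0016 -0.1 0 0 0' 100; python3 st.py; python3 snap.py w7
```

```text
t: 16.45
ee_pos: [0.5267, -0.0926, 0.1231]
tcp_rot: [[-0.992, 0.0, 0.128], [-0.128, 0.009, -0.992], [-0.002, -1.0, -0.009]]
force: [-0.3, -6.4, -2.7]
finger_gap: 0.0207
TCP ux,uy mm 0.6 3.2 tip ux,uy 0.6 3.7 tipz 75.7 yaw 7.38 [ 4.0e-04  9.4e-03 -1.0e+00] F ux uy z -1.07 -6.3 -2.73 qv 0.015 T [-1.28 -0.08  0.03]
[0.6039, -0.0852, 0.2659] [[-0.9917, 0.0004, 0.1285], [-0.1284, 0.0095, -0.9917], [-0.0016, -1.0, -0.0094]]
```

```bash
python3 - <<'E'
import pickle,cv2
f=pickle.load(open('w7.pkl','rb'))
cv2.imwrite('pics/w7c.png',cv2.resize(f['img'][90:290,200:370,::-1],None,fx=4,fy=3,interpolation=cv2.INTER_CUBIC))
E
```

```text
(no output)
```

View pics/w7c.png

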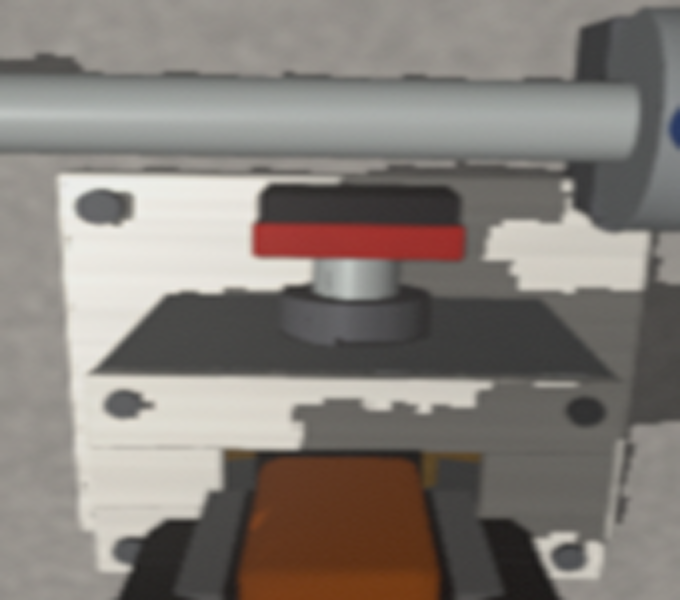

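The shoe is moving out and a clear gap to the rod remains (lining edge at crop row 187, rod edge at row 152). A quick estimate of that gap:

```bash
cat > gap.py <<'E'
import pickle,sys,numpy as np
from h import *
f=pickle.load(open(sys.argv[1]+'.pkl','rb')); im=f['img'].astype(float)
a=np.radians(6.7); ux=np.array([np.cos(a),np.sin(a),0])
u=float(sys.argv[2]); rt,rb,lt=map(float,sys.argv[3:6])  # rod top/bottom rows, lining front edge row at col u
o=np.array([.5265,-.0959,0])
q=[(onz(f,[(u,r)],z)[0]-o)@ux*1000 for r,z in ((rt,.055),(rb,.055),(lt,.072))]
print('rod far/near at z55',np.round(q[:2],1),'mid',round(np.mean(q[:2]),1),'lining face',round(q[2],1),'gap',round(np.mean(q[:2])-9-q[2],1))
E
python3 gap.py w7 290 115.7 141 152
```

```text
rod far/near at z55 [82.9 66. ] mid 74.5 lining face 60.0 gap 5.5
```

```bash
python3 -m creep '0 0.0001 -0.0016 0 0 0 0; 0 0.0001 -0.0016 0 0 0 0; 0 0.0001 -0.0016 -0.05 0 0 0; 0 0.0001 -0.0016 -0.05 0 0 0; 0 0.0001 -0.0016 -0.05 0 0 0; 0 0.0001 -0.0016 -0.05 0 0 0; 0 0.0001 -0.0016 -0.05 0 0 0; 0 0.0001 -0.0016 -0.05 0 0 0; 0 0.0001 -0.0016 -0.05 0 0 0; 0 0 0 0 0 0 0' 100; python3 st.py
```

```text
t: 17.5
ee_pos: [0.5266, -0.0826, 0.1235]
tcp_rot: [[-0.991, 0.005, 0.13], [-0.13, 0.006, -0.991], [-0.006, -1.0, -0.005]]
force: [-1.6, -1.4, -1.4]
finger_gap: 0.0209
TCP ux,uy mm 1.7 13.2 tip ux,uy 2.0 13.5 tipz 76.1 yaw 7.49 [ 0.0055  0.0062 -1.    ] F ux uy z -1.72 -1.24 -1.45 qv 0.0014 T [-0.43  0.1  -0.01]
```

```bash
python3 -m creep '0.0005 -0.001 0.001 0 0 -0.1 0; 0.0008 -0.003 0 0 0.4 -0.2 0; 0.0005 -0.0035 0 0 0.3 0 0; 0 -0.0035 0 0 0 0 0; 0 -0.0015 0.001 0 0 0 0; 0 0 0.004 -0.15 0 0 0; 0 0 0.006 0 0 0 0; 0 0 0.006 0 0 0 0; 0 0 0.004 0 0 0 0; 0 0 0.001 0 0 0 0' 100; python3 st.py
```

```text
t: 18.5
ee_pos: [0.5273, -0.107, 0.1367]
tcp_rot: [[-0.993, -0.001, 0.116], [-0.116, 0.01, -0.993], [0.0, -1.0, -0.011]]
force: [0.5, 0.2, -1.0]
finger_gap: 0.0212
TCP ux,uy mm -0.5 -11.1 tip ux,uy -0.5 -10.6 tipz 89.3 yaw 6.69 [-0.0012  0.0104 -0.9999] F ux uy z 0.57 0.18 -0.97 qv 0.0214 T [ 0.04  0.   -0.04]
```

```bash
python3 -m creep '0 0.001 0 0 0 0 0; 0 0.0014 0 0 0 0 0; 0 0.0014 0 0 0 0 0; 0 0.0014 0 0 0 0 0; 0 0.0014 0 0 0 0 0; 0 0.0014 0 0 0 0 0; 0 0.0014 0 0 0 0 0; 0 0.0014 0 0 0 0 0; 0 0.0013 0 0 0 0 0; 0 0.0007 0 0 0 0 0' 100; python3 st.py
```

```text
t: 19.5
ee_pos: [0.5271, -0.1065, 0.1225]
tcp_rot: [[-0.993, -0.002, 0.117], [-0.117, 0.011, -0.993], [0.001, -1.0, -0.011]]
force: [0.3, 0.0, -1.5]
finger_gap: 0.021
TCP ux,uy mm -0.7 -10.6 tip ux,uy -0.7 -10.1 tipz 75.1 yaw 6.69 [-0.002   0.0108 -0.9999] F ux uy z 0.29 0.01 -1.5 qv 0.0166 T [-0.01 -0.04  0.  ]
```

```bash
python3 -m creep '0 0 -0.0015 0 0 0 0; 0 0 -0.0016 0 0 0 0; 0 0.0001 -0.0016 0 0 0 0; 0 0.0001 -0.0016 -0.05 0 0 0; 0 0.0001 -0.0016 -0.05 0 0 0; 0 0.0001 -0.0016 -0.05 0 0 0; 0 0.0001 -0.0014 -0.05 0 0 0; 0 0.0001 -0.0014 -0.05 0 0 0; 0 0.0001 -0.0012 -0.05 0 0 0; 0 0.0001 -0.0012 -0.05 0 0 0' 100; python3 st.py; python3 snap.py w8; python3 - <<'E'
import pickle,cv2
f=pickle.load(open('w8.pkl','rb'))
cv2.imwrite('pics/w8c.png',cv2.resize(f['img'][90:290,200:370,::-1],None,fx=4,fy=3,interpolation=cv2.INTER_CUBIC))
E
```

```text
t: 20.5
ee_pos: [0.5259, -0.0957, 0.1228]
tcp_rot: [[-0.993, -0.0, 0.119], [-0.119, 0.007, -0.993], [-0.001, -1.0, -0.007]]
force: [0.8, -6.7, -3.1]
finger_gap: 0.0208
TCP ux,uy mm -0.6 0.3 tip ux,uy -0.5 0.7 tipz 75.4 yaw 6.85 [-1.0e-04  7.4e-03 -1.0e+00] F ux uy z 0.02 -6.7 -3.08 qv 0.0124 T [-1.34  0.02  0.01]
[0.6032, -0.0886, 0.2656] [[-0.9929, -0.0002, 0.1193], [-0.1193, 0.0074, -0.9928], [-0.0007, -1.0, -0.0074]]
```

View pics/w8c.png

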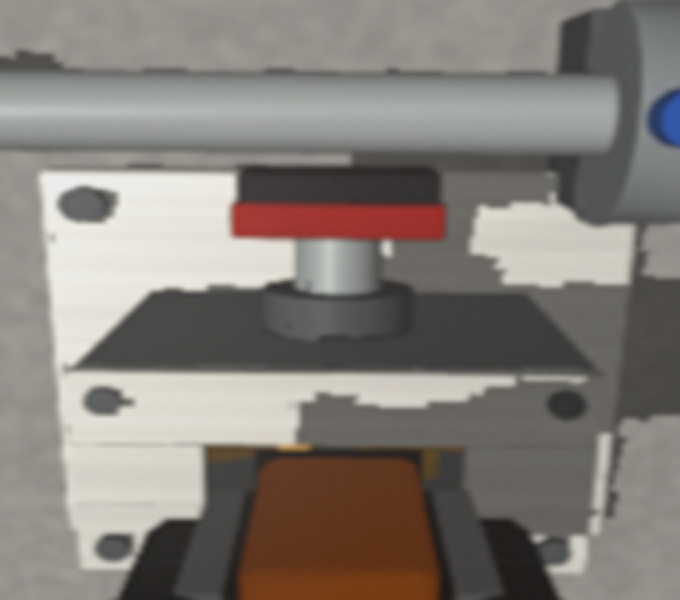

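```bash
python3 gap.py w8 285 114.3 140.3 146.3; python3 gap.py w7 290 115.7 141 152
```

```text
rod far/near at z55 [82.6 65.3] mid 73.9 lining face 62.4 gap 2.5
rod far/near at z55 [82.9 66. ] mid 74.5 lining face 60.0 gap 5.5
```

The lining is now close to the rod, with a gap of about 2.3 mm and a push of 6.7 N. I'll go on with smaller steps.

```bash
python3 -m creep '0 0.0001 -0.0011 -0.03 0 0 0; 0 0.0001 -0.0011 -0.03 0 0 0; 0 0.0001 -0.0011 -0.03 0 0 0; 0 0.0001 -0.0011 -0.03 0 0 0; 0 0.0001 -0.0011 -0.03 0 0 0; 0 0.0001 -0.001 -0.03 0 0 0; 0 0.0001 -0.001 -0.03 0 0 0; 0 0.0001 -0.001 -0.03 0 0 0; 0 0.0001 -0.001 -0.03 0 0 0; 0 0.0001 -0.001 -0.03 0 0 0' 100; python3 st.py
```

```text
t: 21.55
ee_pos: [0.5254, -0.091, 0.1223]
tcp_rot: [[-0.992, 0.003, 0.123], [-0.123, -0.0, -0.992], [-0.003, -1.0, 0.001]]
force: [-0.1, -6.2, -2.0]
finger_gap: 0.0212
TCP ux,uy mm -0.5 5.0 tip ux,uy -0.4 5.0 tipz 74.9 yaw 7.04 [ 2.8e-03 -2.0e-04 -1.0e+00] F ux uy z -0.85 -6.16 -1.99 qv 0.0122 T [-1.35  0.03  0.05]
```

```bash
python3 -m creep '0 0 -0.0011 -0.05 0 0 0; 0 0 -0.0011 -0.05 0 0 0; 0 0 -0.0011 -0.05 0 0 0; 0 0 -0.0011 -0.05 0 0 0; 0 0 -0.001 -0.05 0 0 0; 0 0 -0.001 -0.05 0 0 0; 0 0 -0.001 -0.05 0 0 0; 0 0 -0.001 -0.05 0 0 0; 0 0 -0.001 -0.05 0 0 0; 0 0 -0.001 -0.05 0 0 0' 100; python3 st.py; python3 snap.py w9; python3 - <<'E'
import pickle,cv2
f=pickle.load(open('w9.pkl','rb'))
cv2.imwrite('pics/w9c.png',cv2.resize(f['img'][90:290,200:370,::-1],None,fx=4,fy=3,interpolation=cv2.INTER_CUBIC))
E
```

```text
t: 22.55
ee_pos: [0.5258, -0.0864, 0.1237]
tcp_rot: [[-0.992, 0.007, 0.126], [-0.126, -0.004, -0.992], [-0.007, -1.0, 0.005]]
force: [-0.3, -5.6, -1.2]
finger_gap: 0.021
TCP ux,uy mm 0.4 9.5 tip ux,uy 0.7 9.3 tipz 76.3 yaw 7.22 [ 0.0074 -0.0041 -1.    ] F ux uy z -1.0 -5.51 -1.17 qv 0.0104 T [-1.25  0.01 -0.  ]
[0.602, -0.0773, 0.2669] [[-0.992, 0.0075, 0.1257], [-0.1257, -0.0041, -0.9921], [-0.007, -1.0, 0.005]]
```

View pics/w9c.png

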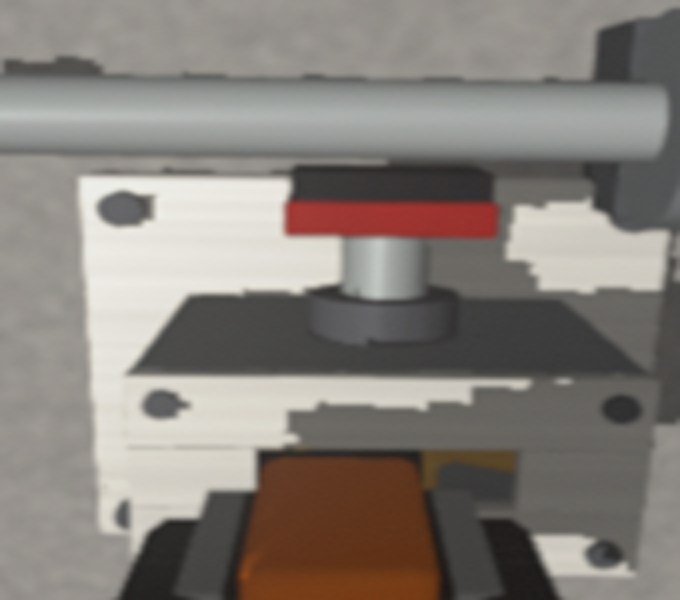

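```bash
python3 gap.py w9 298 116 142 145.8
```

```text
rod far/near at z55 [83.  65.5] mid 74.2 lining face 64.0 gap 1.2
```

```bash
python3 -m creep '0 0 -0.0011 -0.05 0 0 0; 0 0 -0.0011 -0.05 0 0 0; 0 0 -0.0011 -0.05 0 0 0; 0 0 -0.001 -0.05 0 0 0; 0 -0.001 0.001 0 0 -0.2 0; 0 -0.003 0 0 0.3 -0.2 0; 0 -0.0035 0 0 0.2 0 0; 0 -0.0035 0 0 0 0 0; 0 -0.0015 0.001 -0.1 0 0 0; 0 0 0.004 0 0 0 0' 100; python3 st.py
```

```text
t: 23.6
ee_pos: [0.5267, -0.0891, 0.1384]
tcp_rot: [[-0.993, 0.002, 0.117], [-0.117, -0.003, -0.993], [-0.002, -1.0, 0.003]]
force: [0.3, -0.6, -1.9]
finger_gap: 0.0208
TCP ux,uy mm 1.0 6.7 tip ux,uy 1.0 6.6 tipz 91.0 yaw 6.74 [ 0.0019 -0.0027 -1.    ] F ux uy z 0.25 -0.66 -1.89 qv 0.0776 T [ 0.06 -0.    0.  ]
```

```bash
python3 -m creep '0.0003 0 0.005 0 0 0 0; 0.0003 0 0.006 -0.1 0 0 0; 0.0002 0 0.005 -0.1 0 0 0; 0 0 0.003 0 0 0 0; 0 0 0.001 0 0 0 0; 0 0 0 0 0 0 0; 0 0.0006 0 0 0 0 0; 0 0.0012 0 0 0 0 0; 0 0.0012 0 0 0 0 0; 0 0.0012 0 0 0 0 0' 100; python3 st.py
```

```text
t: 24.6
ee_pos: [0.5282, -0.1114, 0.1336]
tcp_rot: [[-0.993, 0.001, 0.117], [-0.117, 0.001, -0.993], [-0.001, -1.0, -0.001]]
force: [-0.8, -0.0, -1.7]
finger_gap: 0.021
TCP ux,uy mm -0.1 -15.6 tip ux,uy -0.1 -15.6 tipz 86.2 yaw 6.7 [ 0.001   0.0013 -1.    ] F ux uy z -0.83 0.09 -1.74 qv 0.0294 T [0.01 0.01 0.03]
```

```bash
python3 -m creep '0 0.0013 0 0 0 0 0; 0 0.0013 0 0 0 0 0; 0 0.0013 0 0 0 0 0; 0 0.0013 0 0 0 0 0; 0 0.0013 0 0 0 0 0; 0 0.0013 0 0 0 0 0; 0 0.0012 0 0 0 0 0; 0 0.0006 -0.0005 0 0 0 0; 0 0 -0.001 0 0 0 0; 0 0 -0.001 0 0 0 0' 100; python3 st.py
```

```text
t: 25.6
ee_pos: [0.5278, -0.1086, 0.1228]
tcp_rot: [[-0.993, 0.001, 0.117], [-0.117, 0.001, -0.993], [-0.001, -1.0, -0.001]]
force: [-0.1, -1.0, -1.0]
finger_gap: 0.021
TCP ux,uy mm -0.2 -12.8 tip ux,uy -0.2 -12.8 tipz 75.4 yaw 6.71 [ 6.0e-04  1.4e-03 -1.0e+00] F ux uy z -0.24 -0.95 -1.02 qv 0.0192 T [-0.06 -0.    0.01]
```

```bash
python3 -m creep '0 0 -0.001 0 0 0 0; 0 0 -0.001 0 0 0 0; 0 0 -0.001 0 0 0 0; 0 0 -0.001 -0.05 0 0 0; 0 0 -0.001 -0.05 0 0 0; 0 0 -0.001 -0.05 0 0 0; 0 0 -0.001 -0.05 0 0 0; 0 0 -0.001 -0.05 0 0 0; 0 0 -0.001 -0.05 0 0 0; 0 0 -0.001 -0.05 0 0 0' 100; python3 st.py
```

```text
t: 26.6
ee_pos: [0.527, -0.0999, 0.1238]
tcp_rot: [[-0.993, 0.001, 0.118], [-0.118, 0.004, -0.993], [-0.002, -1.0, -0.004]]
force: [-1.4, -5.7, -0.9]
finger_gap: 0.0209
TCP ux,uy mm 0.0 -4.1 tip ux,uy 0.1 -3.9 tipz 76.4 yaw 6.76 [ 0.0015  0.0039 -1.    ] F ux uy z -2.09 -5.47 -0.92 qv 0.0136 T [-1.23  0.17 -0.03]
```

```bash
python3 -m creep '0 0.0001 -0.001 -0.03 0 0 0; 0 0.0001 -0.001 -0.03 0 0 0; 0 0.0001 -0.001 -0.03 0 0 0; 0 0.0001 -0.001 -0.03 0 0 0; 0 0.0001 -0.001 -0.03 0 0 0; 0 0.0001 -0.001 -0.03 0 0 0; 0 0.0001 -0.001 -0.03 0 0 0; 0 0.0001 -0.001 -0.03 0 0 0; 0 0.0001 -0.001 -0.03 0 0 0; 0 0.0001 -0.001 -0.03 0 0 0' 100; python3 st.py; python3 snap.py w10; python3 - <<'E'
import pickle,cv2
f=pickle.load(open('w10.pkl','rb'))
cv2.imwrite('pics/w10c.png',cv2.resize(f['img'][90:290,200:370,::-1],None,fx=4,fy=3,interpolation=cv2.INTER_CUBIC))
E
```

```text
t: 27.6
ee_pos: [0.5264, -0.0938, 0.1237]
tcp_rot: [[-0.993, 0.003, 0.121], [-0.121, 0.0, -0.993], [-0.003, -1.0, -0.0]]
force: [-0.6, -10.9, -1.3]
finger_gap: 0.021
TCP ux,uy mm 0.1 2.1 tip ux,uy 0.3 2.1 tipz 76.3 yaw 6.92 [ 3.1e-03  4.0e-04 -1.0e+00] F ux uy z -1.87 -10.77 -1.26 qv 0.0124 T [-2.41  0.24  0.02]
[0.6032, -0.0857, 0.2666] [[-0.9927, 0.0031, 0.1206], [-0.1206, 0.0004, -0.9927], [-0.0031, -1.0, 0.0]]
```

View pics/w10c.png

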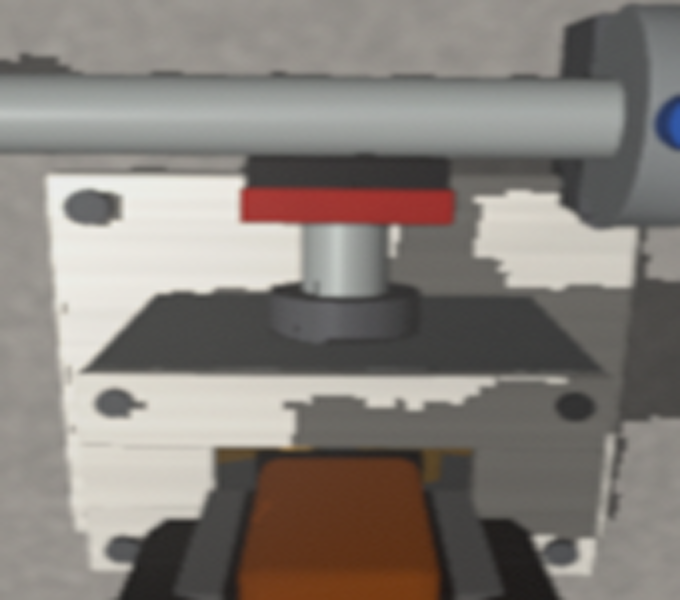

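```bash
python3 st.py
```

```text
TCP ux,uy mm 0.1 2.1 tip ux,uy 0.3 2.1 tipz 76.3 yaw 6.93 [ 3.1e-03  4.0e-04 -1.0e+00] F ux uy z -2.18 -9.86 -1.1 qv 0.0026 T [-2.35  0.22  0.  ]
```

The push rose from 5.5 N to 10.8 N at 1 mm steps, and the lining now meets the rod at crop row 155. I'll confirm with a few equally gentle steps.

```bash
python3 -m creep '0 0 0 0 0 0 0; 0 0 0 0 0 0 0; 0 0 -0.0005 0 0 0 0; 0 0 -0.0007 0 0 0 0; 0 0 -0.0008 -0.03 0 0 0; 0 0 -0.0009 -0.03 0 0 0; 0 0 -0.0009 -0.03 0 0 0; 0 0 -0.0009 -0.03 0 0 0; 0 0 -0.0009 -0.03 0 0 0; 0 0 -0.0009 -0.03 0 0 0' 100; python3 st.py
```

```text
t: 28.65
ee_pos: [0.5263, -0.0934, 0.1238]
tcp_rot: [[-0.992, 0.005, 0.124], [-0.124, -0.009, -0.992], [-0.004, -1.0, 0.009]]
force: [-0.9, -10.6, -1.9]
finger_gap: 0.0209
TCP ux,uy mm 0.0 2.5 tip ux,uy 0.2 2.1 tipz 76.4 yaw 7.13 [ 0.0052 -0.0087 -0.9999] F ux uy z -2.12 -10.42 -1.91 qv 0.0121 T [-2.37  0.17 -0.03]
```

The tip did not move (2.1 mm) at about 10.5 N, so the shoe bears. That reading is near the bottom of the snug band and the sensor noise is about ±0.7 N, so I'll seat it slightly more firmly and read again.

```bash
python3 -m creep '0 0 -0.0009 -0.08 0 0 0; 0 0 -0.0009 -0.08 0 0 0; 0 0 -0.0009 -0.08 0 0 0; 0 0 -0.001 -0.08 0 0 0; 0 0 -0.001 -0.08 0 0 0; 0 0 -0.001 -0.08 0 0 0; 0 0 -0.001 -0.08 0 0 0; 0 0 -0.001 -0.08 0 0 0; 0 0 -0.001 -0.08 0 0 0; 0 0 -0.001 -0.08 0 0 0' 100; python3 st.py
```

```text
t: 29.65
ee_pos: [0.5261, -0.093, 0.1238]
tcp_rot: [[-0.992, 0.007, 0.129], [-0.129, -0.013, -0.992], [-0.005, -1.0, 0.014]]
force: [0.0, -11.1, -1.3]
finger_gap: 0.0209
TCP ux,uy mm -0.0 2.9 tip ux,uy 0.2 2.2 tipz 76.4 yaw 7.42 [ 0.0071 -0.0129 -0.9999] F ux uy z -1.29 -10.99 -1.31 qv 0.0058 T [-2.59  0.18  0.01]
```

Steady at 11.0 N with no further motion, so it is snug. Now I back off and lift out.

```bash
python3 -m creep '0 0 0.0015 -0.2 0 0 0; 0 -0.001 0.0005 -0.2 0 -0.2 0; 0 -0.003 0 -0.2 0.2 -0.2 0; 0 -0.004 0 0 0.2 0 0; 0 -0.006 0 0 0.2 0 0; 0 -0.009 0 0 0 0 0; 0 -0.012 0 0 0 0 0; 0 -0.015 0 0 0 0 0; 0 -0.016 0 0 0 0 0; 0 -0.01 0 0 0 0 0' 100; python3 st.py; python3 snap.py w11
```

```text
t: 30.65
ee_pos: [0.5261, -0.0927, 0.2055]
tcp_rot: [[-0.993, -0.003, 0.117], [-0.117, 0.001, -0.993], [0.003, -1.0, -0.001]]
force: [1.0, 0.4, -1.8]
finger_gap: 0.0208
TCP ux,uy mm -0.1 3.2 tip ux,uy -0.2 3.3 tipz 158.1 yaw 6.74 [-3.e-03  8.e-04 -1.e+00] F ux uy z 1.03 0.31 -1.79 qv 0.2307 T [-0.02  0.01 -0.01]
[0.6038, -0.0849, 0.348] [[-0.9931, -0.001, 0.1174], [-0.1174, 0.0003, -0.9931], [0.001, -1.0, -0.0004]]
```

View pics/w11.png

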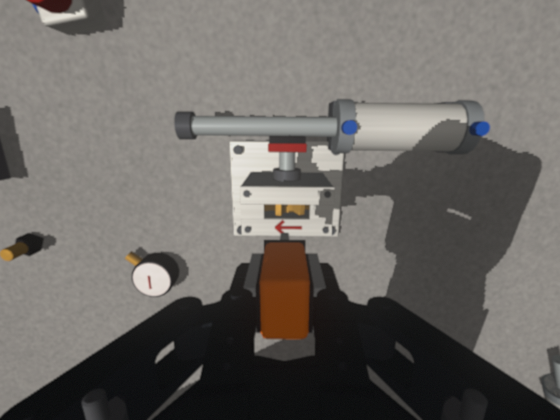

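The shoe stays against the rod and the wheel shows in the slot at (290,210). Carrying the key back, I'll stop a little short in x so the pocket can be seen.

```bash
python3 -m creep '-0.0005 0 -0.012 0 0 0 0; -0.0005 0 -0.026 0 0 0 0; -0.0007 0 -0.036 0 0 0 0; -0.0007 0 -0.036 0 0 0 0; -0.0007 0 -0.036 0 0 0 0; -0.0007 0 -0.036 0 0 0 0; -0.0007 0 -0.036 0 0 0 0; -0.0007 0 -0.036 0 0 0 0; -0.0007 0 -0.036 0 0 0 0; -0.0005 0 -0.03 0 0 0 0' 100
```

```text
t: 31.7
ee_pos: [0.4895, 0.2406, 0.203]
tcp_rot: [[-0.994, -0.007, 0.112], [-0.112, -0.0, -0.994], [0.007, -1.0, -0.001]]
force: [0.6, -0.9, -1.9]
finger_gap: 0.021
```

```bash
python3 -m creep '0 0 -0.014 0 0 0.2 0; 0 0 -0.006 0 0 0.2 0; 0 0 -0.002 0 -0.2 0 0; 0 0 0 0 0 0 0; 0 0 0 0 0 0 0; 0 0 0 0 0 0 0; 0 0 0 0 0 0 0; 0 0 0 0 0 0 0; 0 0 0 0 0 0 0; 0 0 0 0 0 0 0' 100; python3 snap.py w12; python3 - <<'E'
import pickle,cv2
f=pickle.load(open('w12.pkl','rb'))
cv2.imwrite('pics/w12c.png',cv2.resize(f['img'][100:250,220:370,::-1],None,fx=4,fy=4,interpolation=cv2.INTER_CUBIC))
E
```

```text
t: 32.7
ee_pos: [0.4853, 0.263, 0.2013]
tcp_rot: [[-0.993, -0.003, 0.116], [-0.116, -0.001, -0.993], [0.003, -1.0, 0.001]]
force: [-0.3, -0.2, -1.5]
finger_gap: 0.0209
[0.563, 0.271, 0.3438] [[-0.9932, -0.0026, 0.1162], [-0.1162, -0.0009, -0.9932], [0.0027, -1.0, 0.0006]]
```

View pics/w12c.png

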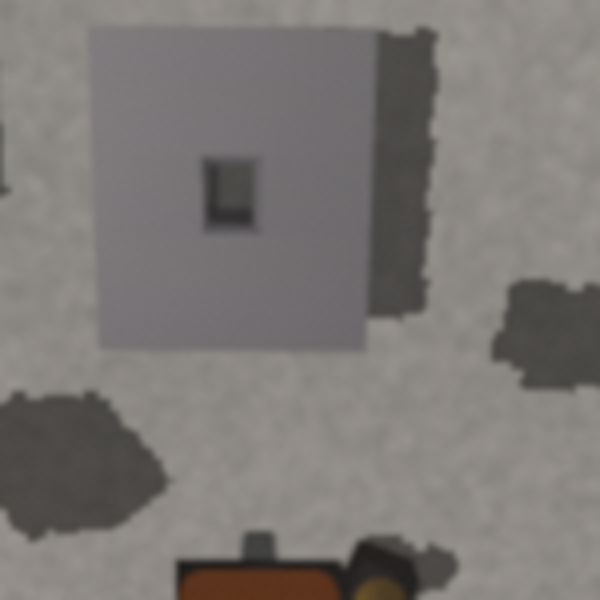

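The pocket is clear at crop (230,194), and the blade tip shows at crop (258,545).

```bash
python3 - <<'E'
import pickle,numpy as np
from h import *
from station import telemetry
f=pickle.load(open('w12.pkl','rb'))
for nm,c in [('pocket',[(202,156),(259,156),(256,232),(204,232)]),('stand',[(90,28),(377,32),(366,350),(99,350)])]:
    P=onz(f,np.array(c)/4+(220,100)-0.4,.045)[:,:2]*1000
    e=np.roll(P,-1,0)-P
    print(nm,P.mean(0).round(1),np.linalg.norm(e,axis=1).round(1),np.degrees(np.arctan2(e[:,1],e[:,0])).round(1))
s=telemetry.get_state(); p=np.array(s['ee_pos']); R=np.array(s['tcp_rot']); d=np.array([.5367,.2747,0])-p
print(p.round(4),(R.T@np.array([d[0],d[1],0])*1000).round(1))
E
```

```text
pocket [537.  274.8] [14.2 18.7 13.2 18.7] [ -83.4 -175.7   96.6    7.4]
stand [536.5 274.1] [69.3 78.3 69.9 79.2] [ -84.1 -173.7   96.6    5.9]
[0.4853 0.263  0.2013] [-52.4  -0.1  -5.6]
```

```bash
python3 -m creep '-0.006 0 -0.001 0 0 0.15 0; -0.012 0 -0.002 0 0 0 0; -0.013 0.008 -0.001 0 0 0 0; -0.012 0.014 -0.001 0 0 0 0; -0.007 0.018 -0.001 0 0 0 0; -0.002 0.018 0 0 0 0 0; 0 0.012 0 0 0 0 0; 0 0.004 0 0 0 0 0; 0 0 0 0 0 0 0; 0 0 0 0 0 0 0' 100; cat > st2.py <<'E'
from station import telemetry
import numpy as np
s=telemetry.get_state(); p=np.array(s['ee_pos']); R=np.array(s['tcp_rot'])
tip=p+R[:,1]*.0474; d=np.array([.5367,.2748,.007])-tip
print('need tool xyz mm',(R.T@d*1000).round(1),'tipz',(tip[2]*1000).round(1),'yaw',np.degrees(np.arctan2(R[0,2],-R[1,2])).round(2),R[:,1].round(4),'F',np.round(s['force'],1))
E
python3 st2.py
```

```text
t: 33.75
ee_pos: [0.5416, 0.277, 0.1259]
tcp_rot: [[-0.993, 0.004, 0.117], [-0.117, 0.001, -0.993], [-0.005, -1.0, -0.0]]
force: [-0.2, -0.2, -0.6]
finger_gap: 0.0209
need tool xyz mm [ 5.6 71.4  1.6] tipz 78.5 yaw 6.72 [ 4.5e-03  9.0e-04 -1.0e+00] F [-0.2 -0.2 -0.6]
```

```bash
python3 -m creep '0.002 0 0.0008 0 0 -0.25 0; 0.002 0.002 0.0006 0 0 0 0; 0.001 0.004 0 0 0 0 0; 0 0.005 0 0 0 0 0; 0 0.005 0 0 0 0 0; 0 0.004 0 0 0 0 0; 0 0.003 0 0 0 0 0; 0 0.001 0 0 0 0 0; 0 0 0 0 0 0 0; 0 0 0 0 0 0 0' 100; python3 st2.py
```

```text
t: 34.75
ee_pos: [0.5369, 0.2752, 0.1017]
tcp_rot: [[-0.993, 0.002, 0.117], [-0.117, 0.001, -0.993], [-0.003, -1.0, -0.001]]
force: [-0.0, -1.2, -2.5]
finger_gap: 0.0208
need tool xyz mm [ 0.5 47.2  0.5] tipz 54.3 yaw 6.73 [ 0.0024  0.0015 -1.    ] F [-0.  -1.2 -2.5]
```

```bash
python3 -m creep '0.0003 0.0015 0.0003 0 0 0 0; 0 0.002 0 0 0 0 0; 0 0.0025 0 0 0 0 0; 0 0.0025 0 0 0 0 0; 0 0.0025 0 0 0 0 0; 0 0.0025 0 0 0 0 0; 0 0.0025 0 0 0 0 0; 0 0.0025 0 0 0 0 0; 0 0.0025 0 0 0 0 0; 0 0.0025 0 0 0 0 0' 100; python3 st2.py
```

```text
t: 35.75
ee_pos: [0.537, 0.275, 0.0766]
tcp_rot: [[-0.993, 0.003, 0.117], [-0.117, 0.002, -0.993], [-0.003, -1.0, -0.001]]
force: [-1.0, 0.0, -1.9]
finger_gap: 0.0212
need tool xyz mm [ 0.5 22.2  0.2] tipz 29.2 yaw 6.73 [ 0.0032  0.0018 -1.    ] F [-1.   0.  -1.9]
```

```bash
python3 -m creep '0 0.0025 0 0 0 0 0; 0 0.0025 0 0 0 0 0; 0 0.0025 0 0 0 0 0; 0 0.0025 0 0 0 0 0; 0 0.0025 0 0 0 0 0; 0 0.0025 0 0 0 0 0; 0 0.002 0 0 0 0 0; 0 0.0015 0 0 0 0 0; 0 0.001 0 0 0 0 0; 0 0.0005 0 0 0 0 0' 100; python3 st2.py
```

```text
t: 36.75
ee_pos: [0.537, 0.275, 0.0545]
tcp_rot: [[-0.993, 0.003, 0.117], [-0.117, 0.002, -0.993], [-0.003, -1.0, -0.001]]
force: [-0.2, -0.0, -1.8]
finger_gap: 0.0207
need tool xyz mm [0.4 0.1 0.2] tipz 7.1 yaw 6.73 [ 0.0029  0.0017 -1.    ] F [-0.2 -0.  -1.8]
```

```bash
python3 -m creep '0 0.0003 0 0 0 0 0; 0 0.0003 0 0 0 0 0; 0 0.0003 0 0 0 0 0; 0 0.0003 0 0 0 0 0; 0 0.0003 0 0 0 0 0; 0 0.0003 0 0 0 0 0; 0 0.0003 0 0 0 0 0; 0 0.0003 0 0 0 0 0; 0 0.0003 0 0 0 0 0; 0 0.0003 0 0 0 0 0' 100; python3 st2.py
```

```text
t: 37.75
ee_pos: [0.537, 0.275, 0.0544]
tcp_rot: [[-0.993, 0.003, 0.117], [-0.117, 0.002, -0.993], [-0.003, -1.0, -0.001]]
force: [-2.7, -1.0, 5.3]
finger_gap: 0.0209
need tool xyz mm [ 0.5 -0.   0.2] tipz 7.0 yaw 6.74 [ 0.0033  0.0016 -1.    ] F [-2.7 -1.   5.3]
```

The key is seated: it stopped at tip z = 7.0 mm, as it must, and the force climbed. Opening the fingers.

```bash
python3 -m creep '0 0 0 0 0 0 0.1; 0 0 0 0 0 0 0.25; 0 0 0 0 0 0 0.3; 0 0 0 0 0 0 0.35; 0 0 0 0 0 0 0.4; 0 0 0 0 0 0 0.5; 0 0 0 0 0 0 0.55; 0 0 0 0 0 0 0.6; 0 0 0 0 0 0 0.6; 0 0 0 0 0 0 0.6' 40; python3 snap.py w13; python3 st2.py
```

```text
t: 38.75
ee_pos: [0.5376, 0.2753, 0.0541]
tcp_rot: [[-0.993, 0.005, 0.117], [-0.117, 0.002, -0.993], [-0.005, -1.0, -0.002]]
force: [-0.4, -0.3, 0.3]
finger_gap: 0.0512
[0.6142, 0.2829, 0.1971] [[-0.9931, 0.0048, 0.1173], [-0.1173, 0.0023, -0.9931], [-0.005, -1.0, -0.0017]]
need tool xyz mm [ 1.2 -0.3  0.4] tipz 6.7 yaw 6.74 [ 0.0048  0.0023 -1.    ] F [0.2 0.1 0.1]
```

View pics/w13.png

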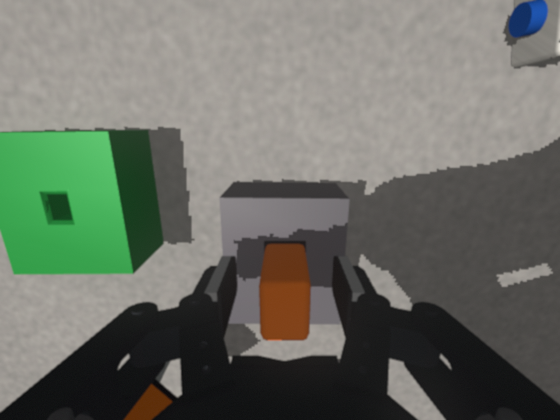

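The fingers are clear on both sides and the key is upright at (285,290). I'll retreat straight up.

```bash
python3 -m creep '0 -0.005 0 0 0 0 0.6; 0 -0.012 0 0 0 0 0.6; 0 -0.02 0 0 0 0 0.6; 0 -0.025 0 0 0 0 0.6; 0 -0.025 0 0 0 0 0.6; 0 -0.025 0 0 0 0 0.6; 0 -0.015 0 0 0 0 0.6; 0 -0.006 0 0 0 0 0.6; 0 0 0 0 0 0 0.6; 0 0 0 0 0 0 0.6' 40; python3 snap.py w14; python3 snap.py s14 scene; python3 snap.py t14 top; python3 - <<'E'
import cv2,numpy as np
a=cv2.imread('pics/s14.png'); b=cv2.imread('pics/t14.png')
c1=cv2.resize(a[145:280,310:470],(400,300),interpolation=cv2.INTER_CUBIC); c2=cv2.resize(a[210:310,80:210],(400,300),interpolation=cv2.INTER_CUBIC)
c3=cv2.resize(b[165:285,100:260],(400,300),interpolation=cv2.INTER_CUBIC); c4=cv2.resize(b[140:260,310:470],(400,300),interpolation=cv2.INTER_CUBIC)
cv2.imwrite('pics/end.png',np.vstack([np.hstack([c1,c2]),np.hstack([c3,c4])]))
E
```

```text
t: 39.8
ee_pos: [0.5368, 0.2749, 0.1988]
tcp_rot: [[-0.993, 0.008, 0.117], [-0.117, 0.004, -0.993], [-0.008, -1.0, -0.003]]
force: [-0.1, -1.0, -0.5]
finger_gap: 0.0513
[0.613, 0.2823, 0.3421] [[-0.9931, 0.0079, 0.1174], [-0.1173, 0.0036, -0.9931], [-0.0082, -1.0, -0.0026]]
[1.0962, 0.0792, 0.7465] [[-0.9931, 0.0073, 0.1174], [-0.1174, 0.0033, -0.9931], [-0.0076, -1.0, -0.0025]]
[0.3726, 0.1433, 0.9194] [[-0.9931, 0.007, 0.1173], [-0.1173, 0.0033, -0.9931], [-0.0074, -1.0, -0.0025]]
```

View pics/end.png

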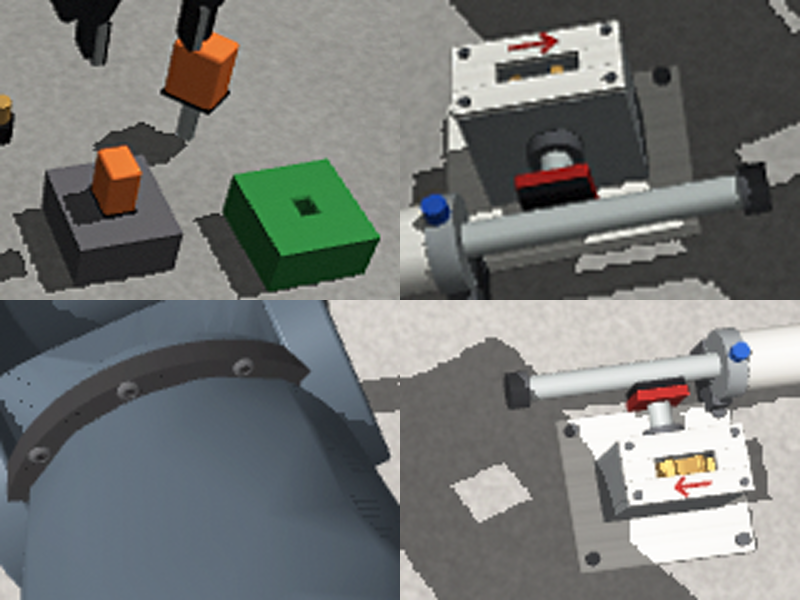

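View pics/w14.png

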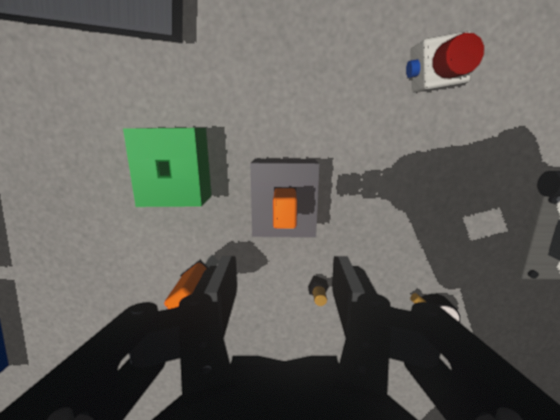

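The key stands fully down in the grey stand, the shoe is against the rod, and the gripper is clear at z ≈ 0.2. Handing in.

```bash
python3 -c "
from station import order
print(order.sign_off())"
```

```text
the job is handed in; nothing more can be done
None
```

The job is done and handed in at about 40 s of the 67 s allowed. I took the small orange key from the grey stand and pushed the star wheel along the arrow in four strokes. I then stood the key back in its stand and let go.

- **Shoe:** the push was 5.5–6.7 N while the wheel turned. It then climbed to 10.8, 10.4 and 11.0 N in three readings, with the tip moving only about 0.1 mm more, so I stopped there as snug. The last scene and top pictures show the lining against the rod.
- **Forces:** force is reported only at the end of each 1 s call, so I did not see peaks inside a call. The highest push I read was 11 N.
- **Slot:** during the second stroke the blade brushed the side of the slot at about 1.7 N; I moved it back to the middle.
- **Key:** it stopped at a tip height of 7.0 mm, the height for fully down, and the reading rose there to about 5 N. After release it stood upright in the pocket with the gripper clear above it.
- **Other parts:** I saw nothing touched or moved. In the last top picture the arm hid the stand area, so there I relied on the scene and wrist views.

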